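Reload the label dispenser's roll tray, dock it and clamp it

TASK

Load the label dispenser: fit every label roll lying on the counter into a bay of its own in the wooden tray, squeezing the spring spindle short, lowering it between two facing end cups and letting it spring out so that both pins sit in their cups. Then, without lifting the tray, push it up the ramp into the dock until it is fully home against the back stop, and after that turn the handwheel clockwise, regripping as needed, until its pointer stands at the raised white mark. Leave the other things on the counter where they are.

Things in the scene. Friction and masses are not known exactly. Their poses are not given: they have to be found in the camera images.
- roll_1_mid (a point): Label roll on a spring spindle along its own y, 142 mm long, 0.13 kg. Two grey square end plates (44 x 44 x 4 mm), outer faces at y = +35 and -35 mm; a 10 mm steel pin sticks out 36 mm from the middle of each. Point: centre of the extended spindle, on its axis, 22 mm above what it lies on. The white roll (39 mm across, y = -7 to 31) is fixed to the +y plate. None if absent (2 or 3 are there).
- roll_2_mid (a point): Centre of another label roll, the same as roll_1 in every way; None if absent.
- roll_3_mid (a point): Centre of another label roll, the same as roll_1 in every way; None if absent.
- roll_1_pin (a joint): How far roll 1's -y plate and pin are pushed in, in m, against a spring (3.5 N at 0, 9 N at 0.022). 0: extended. 0.022: fully in against the roll; the plates are then 48 mm over their outer faces and the spindle is 120 mm long. The plates can be squeezed together from above, gripped by their upper parts above the pins (7 to 22 mm above the axis).
- roll_2_pin (a joint): The same for label roll 2.
- roll_3_pin (a joint): The same for label roll 3.
- cassette: Loose open wooden tray, 208 mm long (x), 146 mm wide (y), 0.5 kg, with three pairs of end cups facing one another in its long side walls. Side walls 10 mm thick, 52 mm high, inner faces 126 mm apart; end walls 10 mm thick, 45 mm high. Origin: centre of the underside; +x points to the dock, so the end wall at x = -104 mm is the one to push on.
- bay_1 (a point): Where a seated roll's centre rests in the tray's bay at x = -60 mm, 34 mm above the tray's underside (tray's axes; the roll lies along y, either way round). The cups are blind round holes 16 mm across and 7 mm deep, bottoms 140 mm apart, their axis 37 mm above the underside; a seated pin lies on the lower side of its cup, 3 mm below that axis.
- bay_2 (a point): The same for the bay at x = 0.
- bay_3 (a point): The same for the bay at x = +60 mm.
- dock_entry (a point): Middle of the foot of the fixed metal dock's ramp, on the counter; x points into the dock. The ramp rises 8 mm over 50 mm to a level deck 180 mm wide. Dark side guides, up to 32 mm above the counter, have faces 156 mm apart and flare out to about 190 mm at the ramp's foot; a back stop closes the far end.
- dock_home (a point): Where the tray's origin lies when the tray is fully home against the back stop: 160 mm along x from dock_entry and 8 mm up. Axes as the dock's.
- wheel_grip (a point): Centre of the black knurled handwheel of the dock's clamp, on its upright axis, 59 mm above the counter, left of the ramp. A disc 60 mm across, 22 mm high (48 to 70 mm above the counter), over a round pedestal 92 mm across and 30 mm high; it can be gripped across its rim from above at any angle.
- wheel (a joint): Angle of the handwheel in rad: 0 at its stop with the white pointer towards the dock's -x, growing clockwise seen from above, up to a stop at 5.8. The pointer meets the raised white mark on the pedestal at 5.20. Turning moves a rubber shoe to the tray's side by 0.7 mm a radian; friction 0.06 N m, it stays where it is left.
- tamper: Coffee tamper, 58 mm across, 102 mm high, a bystander; origin at the centre of its underside.
- wdt_tool: Wooden needle tool, 35 mm across, 75 mm high, a bystander; origin at the centre of its underside.
- stamp: Small wooden stamp, 26 x 36 x 54 mm, a bystander; origin at the centre of its underside.
- cocoa_shaker: Cocoa shaker, 72 mm across, 110 mm high, a bystander; origin at the centre of its underside.
- tablet_jar: Jar with blue lid, 67 mm across, 94 mm high, a bystander; origin at the centre of its underside.
- mug_1: Small banded coffee cup with handle, 64 mm across, 50 mm high, a bystander; origin at the centre of its underside.
Things that resemble listed ones, but are neither listed nor needed, are in the scene too. What is shaped like the part that bears roll_3_mid but pink is not meant.

How it is judged:
By the outcome, as a careful person would: the job done as asked, in the order asked, and still so for the second after the job is handed in, with the robot touching nothing.
Of roll_1, roll_2, roll_3 only 2 to 3 are there at a start; the rules pass over those that are not, and their reading is None.
At some moment in a run one of roll_1, roll_2, roll_3 may be knocked a few centimetres aside while the robot is not near it.
It also fails if it takes over 210 s, if anything falls off the work surface, if the arm or the gripper's body presses on something with over 40 N, if the wrist force passes 120 N, or if a joint passes its speed limit or range.

ROBOT

A 6-joint arm with a two-finger parallel gripper is mounted at the origin on a cart in front of the work surface, level with it; the furniture and walls round the work are solid. World frame = base frame: x ahead of the robot, y to its left, z up, the work surface at z = 0. Lengths are in m, angles in rad, forces in N, time in s.
With the tool pointing down it reaches from about 0.375 to 0.9 m from the base axis. Payload 3.1 kg.
Tool frame: the origin (TCP) lies midway between the tips of the shut fingers; the grasp point (between the pads) lies 19 mm behind it (manip.hold_point_z is the distance from the TCP to the grasp point, in m); z points along the fingers, y is the direction in which the jaws open and shut (so a half turn about z gives the same grasp; the last joint's range is limited). The gripper opens to 85 mm and grips with 20 to 120 N. Pads are 22 mm wide; open, the fingers measure 114 mm over their backs; the gripper's body (76 mm by 85 mm) begins 54 mm behind the grasp point. The pads swing forward as they close: fully open they stand 13 mm farther back than shut.
Start: joints at [1.153, 0.527, 1.433, -0, 1.181, -0.178], TCP at [0.148, 0.607, 0.231] pointing down, gripper open.
Joint ranges: [-3.08, 3.08], [-0.75, 2.2], [0.22, 2.44], [-1.43, 4.57], [0, 2.65], [-2.85, 2.85]. Speed limits (rad/s): [2.79, 2.79, 3.14, 3.14, 3.14, 3.14].

INTERFACE

Orientations are given as a unit quaternion [x, y, z, w].
In Python, from station import manip gives the robot as it stands.
- The arm moves only by the tool drive_tool, never from a script. Its argument "motion" is one flat list of numbers, 7 for each row, row after row: the shift along the tool's x, y, z in mm, then the turn, a rotation vector about the tool's x, y, z in degrees, then the finger opening in mm, from 0 to 85.4. A call has 1 to 8 rows; each row is the pose to reach, as a shift and turn from the pose measured when the call began, along the tool's axes at that moment; what a row does not reach only later rows make up. A row lasts 1/8 s, in which the tool goes at most 62.5 mm and 10.7 degrees, less where a joint would pass 70% of its speed; a pose out of reach is approached as far as the arm can. A call with a gripper value outside its range is refused whole. The fingers move at their own pace and stop on an object; "force" is the grip in N (left out, the last holds). Time passes only in rows, so rows that repeat a pose let the fingers close. It gives the time, the measured TCP pose, the force and the opening at its end, in the units of the state.
- manip.sense(): the state, without advancing time (a new reading comes with each control period).
- manip.snapshot(name): name is "scene" or "top"; returns a dict with "color" (420x560x3 uint8, red, green, blue), "fx", "fy", "cx", "cy" (pixels), "view" (4x4, takes a point from world to camera coordinates). Camera axes: x right, y up, looking along -z (the intrinsics and any distortion apply to the point x, -y, -z); pixel columns grow to the right and rows downward; lengths in m; the calibration is good to about 2 mm. A picture is of the moment at which its call begins. There is no depth.
- manip.sign_off(): hands the job in, once; it reports no verdict.
The state is a dict: "t": time; "q": joint angles; "qd": joint speeds; "tau": joint torques, N m; "tcp_pos": TCP position; "tool_rot": TCP orientation; "force": force on the tool from outside, world axes, zero at the start; "ft_torque": the same for the moment, N m; "finger_gap": opening from 0.0 (shut) to 1.0 (fully open).
Only numpy, scipy, OpenCV 4.12 (cv2) and the standard library are available. Lean on these libraries where they do the work, as an engineer would, in place of code of your own. Each camera call takes 0.05 s, during which the arm holds its last target.

## Working session

There is one attempt and no reset: what is moved stays moved. The work goes in short steps, Python scripts to look and compute and a tool call to move; the robot and the scene stay as the last step left them, time stands still between calls to the robot, and variables do not carry over. Pictures are saved under pics/ and viewed, and the job is handed in when it is done.

Besides the shell and the picture viewer there is one more tool, called after "Call:" by a JSON object that holds its "op" and its "data", one argument or row to a line. drive_tool: Moves the arm, as the interface text tells. Its arguments: {"type":"object","properties":{"motion":{"type":"array","items":{"type":"number"}},"force":{"type":"number"}},"required":["motion"]}

```bash
ls; mkdir -p pics
cat > h.py <<'E'
import numpy as np, cv2, sys
from station import manip
def snap(n,f):
    s=manip.snapshot(n); cv2.imwrite('pics/'+f+'.png',s['color'][:,:,::-1]); 
    np.savez('pics/'+f+'.npz',**{k:v for k,v in s.items() if v is not None}); return s
def load(f): return dict(np.load('pics/'+f+'.npz',allow_pickle=True))
E
python3 - <<'E'
from h import *
for n in('scene','top'):
    s=snap(n,n+'0'); print({k:v for k,v in s.items() if k!='color'})
print(manip.sense())
E
```

```text
pics
{'fx': 425.6227625414861, 'fy': 425.6227625414861, 'cx': 269.62830936112886, 'cy': 213.86618795228063, 'view': array([[ 0.78488852, -0.61963434, -0.00181364, -0.43305694],
       [ 0.38437634,  0.48458819,  0.78576658, -0.29758786],
       [-0.48600909, -0.61743629,  0.61852049, -1.18530468],
       [ 0.        ,  0.        ,  0.        ,  1.        ]])}
{'fx': 491.01538289723766, 'fy': 491.01538289723766, 'cx': 279.43534812925395, 'cy': 214.1864518610417, 'view': array([[-0.00252391, -0.99989875, -0.0140044 ,  0.04262928],
       [ 0.98119326, -0.00517924,  0.19295844, -0.55749858],
       [-0.19301144, -0.01325401,  0.98110698, -1.61232081],
       [ 0.        ,  0.        ,  0.        ,  1.        ]])}
{'t': 0.1, 'q': array([ 1.15249740e+00,  5.28393682e-01,  1.43376511e+00,  3.54315673e-06,
        1.18136298e+00, -1.78491704e-01]), 'qd': array([-0.00050519, -0.0035141 , -0.00363763,  0.00173371,  0.00078669,
       -0.00054642]), 'tau': array([-1.19872348e-04, -4.43304241e+01, -1.78584856e+01, -2.45002320e-04,
        3.93840834e-03,  8.57195744e-06]), 'tcp_pos': array([0.14815344, 0.60654058, 0.23042175]), 'tool_rot': array([ 1.19617128e-01,  9.92819627e-01, -9.21452600e-04, -2.85133390e-04]), 'force': array([-0.34333863,  0.00763516,  0.19917494]), 'ft_torque': array([-0.00370573, -0.02298375, -0.01941775]), 'finger_gap': 0.9948884262410888}
```

View pics/scene0.png

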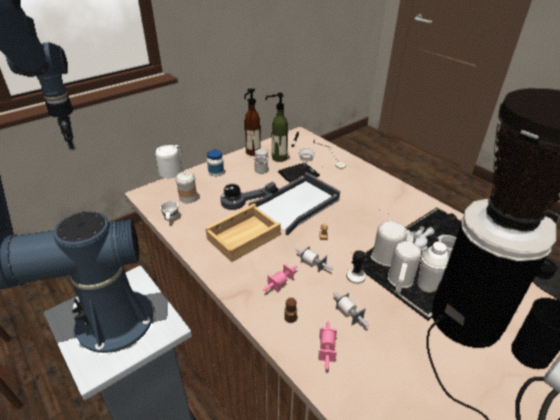

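View pics/top0.png

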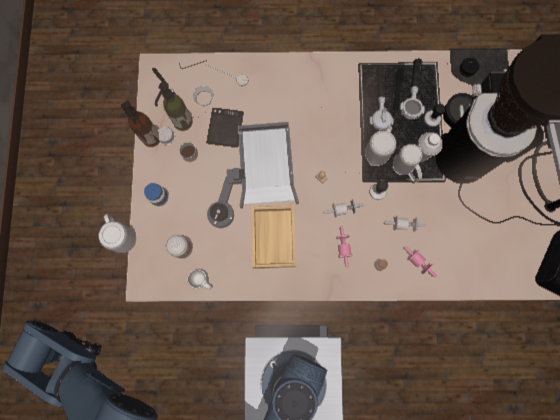

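The top view shows white/grey rolls at about (345,209) and (405,224). Look-alikes are the pink rolls at (345,246) and (420,261), which aren't wanted. The tray is at (274,237), the dock at (268,165) and the wheel at about (220,213). Next I'll check the choice in a close crop.

Run:
```python
from h import *
s=cv2.imread('pics/top0.png'); 
a=cv2.resize(s[185:285,315:445],None,fx=6,fy=6,interpolation=cv2.INTER_CUBIC); cv2.imwrite('pics/c1.png',a)
a=cv2.resize(s[115:275,195:305],None,fx=3.7,fy=3.7,interpolation=cv2.INTER_CUBIC); cv2.imwrite('pics/c2.png',a)
s=cv2.imread('pics/scene0.png'); 
a=cv2.resize(s[165:355,195:385],None,fx=3.1,fy=3.1,interpolation=cv2.INTER_CUBIC); cv2.imwrite('pics/c3.png',a)
```

```text
(no output)
```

View pics/c1.png

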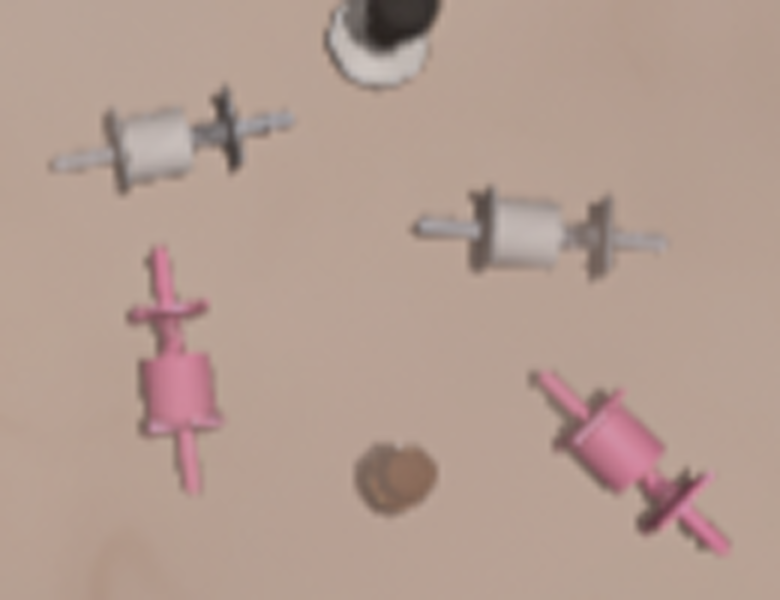

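View pics/c2.png

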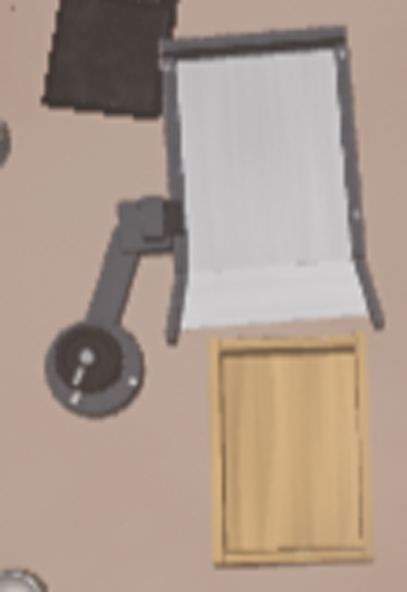

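View pics/c3.png

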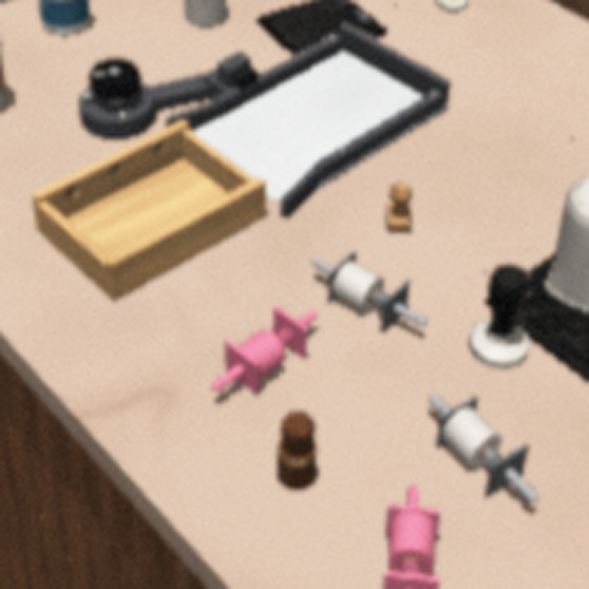

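```bash
cat >> h.py <<'E'
def ray(s,u,v):
    V=np.array(s['view']);R=V[:3,:3];t=V[:3,3]
    d=np.array([(u-s['cx'])/s['fx'],-(v-s['cy'])/s['fy'],-1.0])
    return -R.T@t, R.T@d
def onz(s,u,v,z):
    o,d=ray(s,u,v); return o+d*(z-o[2])/d[2]
def proj(s,p):
    V=np.array(s['view']);c=V[:3,:3]@np.array(p)+V[:3,3]
    return np.array([s['cx']+s['fx']*c[0]/-c[2], s['cy']+s['fy']*c[1]/c[2]])
def tri(a,pa,b,pb):
    A=[];B=[]
    for s,p in((a,pa),(b,pb)):
        o,d=ray(s,*p);d=d/np.linalg.norm(d);P=np.eye(3)-np.outer(d,d);A.append(P);B.append(P@o)
    return np.linalg.lstsq(np.vstack(A),np.hstack(B),rcond=None)[0]
E
python3 - <<'E'
from h import *
np.set_printoptions(precision=4,suppress=True)
T=load('top0');S=load('scene0')
def t1(x,y):return (x/6+315-.42,y/6+185-.42)
def s1(x,y):return (x/3.1+195-.34,y/3.1+165-.34)
def t2(x,y):return (x/3.7+195-.36,y/3.7+115-.36)
for n,a,b,c,d in(('A',(55,163),(292,120),(316,263),(424,324)),('B',(415,226),(665,242),(435,400),(534,501))):
    for p,q in((a,c),(b,d)):
        print(n,onz(T,*t1(*p),.022),onz(S,*s1(*q),.022),tri(T,t1(*p),S,s1(*q)))
print('tray top corners (z .052 side)')
for p in((213,338),(366,335),(374,560),(217,565)): print(onz(T,*t2(*p),.052))
for p in((37,205),(113,292),(265,183),(183,126)): print(onz(S,*s1(*p),.05))
print('ramp foot',[onz(T,*t2(*p),0) for p in((182,331),(368,318))])
print('back stop inner',[onz(T,*t2(*p),.03) for p in((165,55),(345,40))])
print('wheel',onz(T,*t2(87,357),.07),onz(S,*s1(115,75),.07),'ptr',onz(T,*t2(75,397),.035),'mark',onz(T,*t2(132,381),.035))
E
```

```text
A [ 0.5719 -0.1125  0.022 ] [ 0.5729 -0.1143  0.022 ] [ 0.5729 -0.1131  0.0208]
A [ 0.5965 -0.2498  0.022 ] [ 0.5986 -0.2476  0.022 ] [ 0.5961 -0.2495  0.025 ]
B [ 0.5339 -0.318   0.022 ] [ 0.5368 -0.3243  0.022 ] [ 0.5372 -0.3206  0.0175]
B [ 0.5239 -0.4602  0.022 ] [ 0.5225 -0.4586  0.022 ] [ 0.5229 -0.4594  0.0227]
tray top corners (z .052 side)
[0.5872 0.1334 0.052 ]
[ 0.5892 -0.0078  0.052 ]
[ 0.3821 -0.0133  0.052 ]
[0.3781 0.1281 0.052 ]
[0.3783 0.1172 0.05  ]
[ 0.3672 -0.0431  0.05  ]
[ 0.5927 -0.0056  0.05  ]
[0.5842 0.1328 0.05  ]
ramp foot [array([0.6053, 0.1667, 0.    ]), array([ 0.617 , -0.0106,  0.    ])]
back stop inner [array([0.8715, 0.1836, 0.03  ]), array([0.8854, 0.0098, 0.03  ])]
wheel [0.5662 0.247  0.07  ] [0.5654 0.242  0.07  ] ptr [0.5356 0.2622 0.035 ] mark [0.5504 0.2095 0.035 ]
```

Run:
```python
from h import *
T=load('top0');S=load('scene0')
np.set_printoptions(precision=4,suppress=True)
print(ray(T,0,0)[0],ray(S,0,0)[0])
s=cv2.imread('pics/top0.png'); 
cv2.imwrite('pics/c4.png',cv2.resize(s[195:275,240:305],None,fx=9,fy=7.4,interpolation=cv2.INTER_CUBIC))
s=cv2.imread('pics/scene0.png')
cv2.imwrite('pics/c5.png',cv2.resize(s[195:265,200:290],None,fx=8,fy=8,interpolation=cv2.INTER_CUBIC))
```

```text
[0.2359 0.0184 1.69  ] [-0.1218 -0.856   0.9662]
```

View pics/c4.png

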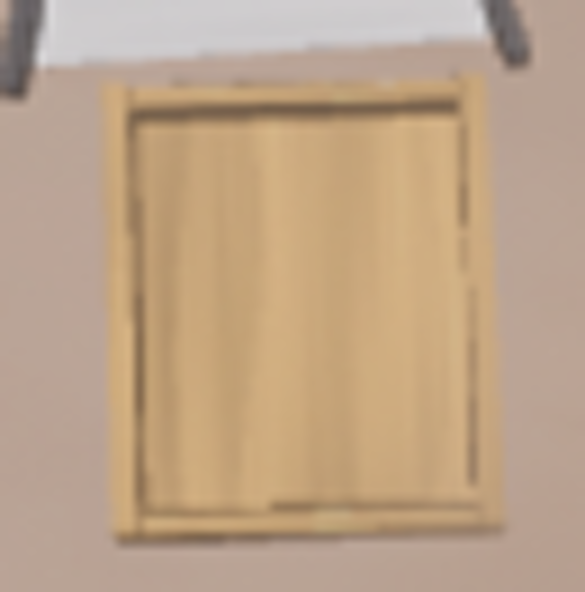

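View pics/c5.png

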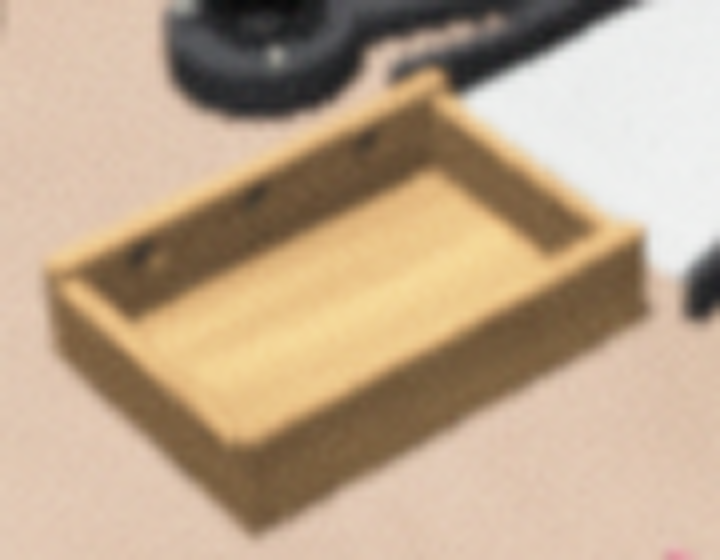

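```bash
cat >> h.py <<'E'
def crossing(p):
    # sub-pixel 50% crossing of a monotone-ish profile
    lo,hi=np.median(p[:3]),np.median(p[-3:]); m=(lo+hi)/2
    sgn=np.sign(hi-lo); q=(p-m)*sgn
    i=np.where((q[:-1]<0)&(q[1:]>=0))[0]
    if len(i)==0 or abs(hi-lo)<15: return None
    i=i[0]; return i-q[i]/(q[i+1]-q[i])
def edge(img,pts,nrm,half=5,n=30):
    # pts: two pixel ends; scans along nrm; returns subpixel points (robust)
    a,b=map(np.array,pts);out=[]
    nrm=np.array(nrm,float)
    for f in np.linspace(0.1,.9,n):
        c=a+(b-a)*f; k=np.arange(-half,half+.01,.5)
        xy=c+k[:,None]*nrm
        p=cv2.remap(img,xy[:,0:1].astype(np.float32),xy[:,1:2].astype(np.float32),cv2.INTER_LINEAR).ravel()
        r=crossing(p)
        if r is not None: out.append(c+nrm*(-half+.5*r))
    return np.array(out)
def fitw(s,px,z):
    w=np.array([onz(s,u,v,z)[:2] for u,v in px])
    l=cv2.fitLine(w.astype(np.float32),cv2.DIST_HUBER,0,.001,.001).ravel()
    d=np.abs((w-l[2:])@np.array([-l[1],l[0]])); return l[2:],l[:2],d.mean()
def isect(L1,L2):
    t=np.linalg.solve(np.c_[L1[1],-L2[1]],L2[0]-L1[0]);return L1[0]+L1[1]*t[0]
E
cat > tray.py <<'E'
from h import *
np.set_printoptions(precision=4,suppress=True)
def tray(T,x0,y0,yaw,zb=0,show=True):
    # approximate pose -> refine by outer edges
    sat=cv2.cvtColor(T['color'],cv2.COLOR_RGB2LAB)[:,:,2].astype(np.float32) 
    R=np.array([[np.cos(yaw),-np.sin(yaw)],[np.sin(yaw),np.cos(yaw)]])
    P=lambda x,y,z: proj(T,[*(R@[x,y]+[x0,y0]),z+zb])
    e={}
    for n,a,b,z in(('L',(-.104,.073),(.104,.073),.052),('R',(-.104,-.073),(.104,-.073),.052),('F',(.104,-.073),(.104,.073),.045),('B',(-.104,-.073),(-.104,.073),0)):
        p,q=P(*a,z),P(*b,z); d=(q-p)/np.linalg.norm(q-p)
        px=edge(sat,(p,q),(-d[1],d[0]),4)
        e[n]=fitw(T,px,z+zb); 
        if show: print(n,len(px),e[n], np.degrees(np.arctan2(e[n][1][1],e[n][1][0])))
    c=np.array([isect(e[i],e[j]) for i,j in(('B','R'),('F','R'),('F','L'),('B','L'))])
    print(c, 'centre',c.mean(0),'len',np.linalg.norm(c[0]-c[1]),np.linalg.norm(c[2]-c[3]),'wid',np.linalg.norm(c[1]-c[2]))
if __name__=='__main__':
    tray(load('top0'),.484,.060,np.radians(1.5))
E
python3 tray.py
```

```text
L 14 (array([0.442 , 0.1346], dtype=float32), array([0.9997, 0.0246], dtype=float32), np.float64(0.0001686168149985176)) 1.4080173
R 5 (array([ 0.5175, -0.0096], dtype=float32), array([0.9996, 0.0288], dtype=float32), np.float64(0.0002442349943744126)) 1.6494539Traceback (most recent call last):
  File "tray.py", line 17, in <module>
    tray(load('top0'),.484,.060,np.radians(1.5))
    ~~~~^^^^^^^^^^^^^^^^^^^^^^^^^^^^^^^^^^^^^^^^
  File "tray.py", line 12, in tray
    e[n]=fitw(T,px,z+zb);
         ~~~~^^^^^^^^^^^
  File "h.py", line 41, in fitw
    l=cv2.fitLine(w.astype(np.float32),cv2.DIST_HUBER,0,.001,.001).ravel()
      ~~~~~~~~~~~^^^^^^^^^^^^^^^^^^^^^^^^^^^^^^^^^^^^^^^^^^^^^^^^^
cv2.error: OpenCV(4.12.0) /io/opencv/modules/imgproc/src/linefit.cpp:618: error: (-215:Assertion failed) npoints2 >= 0 || npoints3 >= 0 in function 'fitLine'
```

```bash
sed -i 's/abs(hi-lo)<15/abs(hi-lo)<8/' h.py; sed -i 's/cv2.cvtColor(T\[.color.\],cv2.COLOR_RGB2LAB)\[:,:,2\].astype(np.float32)/cv2.cvtColor(T["color"],cv2.COLOR_RGB2HSV)[:,:,1].astype(np.float32)/' tray.py; python3 tray.py
```

```text
L 30 (array([0.4679, 0.135 ], dtype=float32), array([0.9997, 0.0243], dtype=float32), np.float64(0.0001836278525187063)) 1.3933064
R 30 (array([ 0.4912, -0.0102], dtype=float32), array([0.9996, 0.0289], dtype=float32), np.float64(0.00021266126694870875)) 1.6552867
F 30 (array([0.5895, 0.0728], dtype=float32), array([ 0.0206, -0.9998], dtype=float32), np.float64(0.00033111844477674233)) -88.816956
B 30 (array([0.3832, 0.0549], dtype=float32), array([ 0.0326, -0.9995], dtype=float32), np.float64(0.0002467089339105629)) -88.129135
[[ 0.3854 -0.0133]
 [ 0.5911 -0.0074]
 [ 0.5881  0.1379]
 [ 0.3807  0.1329]] centre [0.4863 0.0625] len 0.2057679 0.20751783 wid 0.14529704
```

```bash
cat > go.py <<'E'
from h import *
from scipy.spatial.transform import Rotation as Ro
import sys
# usage: go.py x y z jawdeg(world)
x,y,z,j=map(float,sys.argv[1:5])
st=manip.sense(); R=Ro.from_quat(st['tool_rot']).as_matrix()
c,s=np.cos(np.radians(j)),np.sin(np.radians(j))
Y=np.array([c,s,0]);Z=np.array([0,0,-1.]);X=np.cross(Y,Z)
Rt=np.c_[X,Y,Z]
d=R.T@(np.array([x,y,z])-st['tcp_pos'])*1000
rv=np.degrees(Ro.from_matrix(R.T@Rt).as_rotvec())
np.set_printoptions(precision=2,suppress=True)
print('t',round(st['t'],2),'pos',st['tcp_pos']*1000,'jaw',np.degrees(np.arctan2(R[1,1],R[0,1])),'q',st['q'])
print('shift',d,'rot',rv,'rows>=',max(np.linalg.norm(d)/62.5,np.linalg.norm(rv)/10.7))
print('force',st['force'],'gap mm',st['finger_gap']*85.4)
E
python3 go.py .585 -.181 .14 100.2
```

```text
t 0.1 pos [148.15 606.54 230.42] jaw 76.25999948929855 q [ 1.15  0.53  1.43  0.    1.18 -0.18]
shift [-611.43 -661.07   91.47] rot [ -0.1   -0.04 -23.94] rows>= 14.48182242096855
force [-0.34  0.01  0.2 ] gap mm 84.96347160098898
```

Call:
{"op": "drive_tool", "data": {
  "motion": [-40,-44,0,0,0,-2,80,-80,-88,0,0,0,-3,80,-120,-132,0,0,0,-5,80,-160,-176,0,0,0,-6,80,-200,-220,0,0,0,-8,80,-240,-260,0,0,0,-10,80,-280,-300,0,0,0,-11,80,-320,-346,0,0,0,-13,80]
}}

```text
t: 1.1
tcp_pos: [0.3777, 0.1929, 0.231]
tool_rot: [0.006, 1.0, -0.001, -0.0]
force: [1.2, 0.6, 0.3]
finger_gap: 0.936
```

```bash
python3 go.py .585 -.181 .14 100.2
```

```text
t 1.1 pos [377.68 192.87 231.  ] jaw 89.34751709897759 q [ 0.21  0.26  1.91 -0.    0.97 -1.35]
shift [-211.58 -371.34   91.54] rot [ -0.09  -0.02 -10.85] rows>= 6.993340881262448
force [1.17 0.63 0.25] gap mm 79.95453702865062
```

Call:
{"op": "drive_tool", "data": {
  "motion": [-27,-50,10,0,0,-2,80,-55,-98,22,0,0,-3,80,-82,-146,34,0,0,-5,80,-110,-194,46,0,0,-6,80,-137,-242,58,0,0,-8,80,-165,-290,70,0,0,-9,80,-192,-338,82,0,0,-10,80,-212,-371,91,0,0,-11,80]
}}

```text
t: 2.1
tcp_pos: [0.5862, -0.1831, 0.1395]
tool_rot: [-0.09, 0.996, -0.001, -0.0]
force: [0.0, -0.7, -0.6]
finger_gap: 0.934
```

```bash
python3 - <<'E'
from h import *
np.set_printoptions(precision=4,suppress=True)
s=snap('top','t1');S=snap('scene','s1')
a=s['color'][160:260,300:440];b=S['color'][230:340,270:400]
cv2.imwrite('pics/c6.png',cv2.resize(a[:,:,::-1],(700,500),interpolation=cv2.INTER_CUBIC))
cv2.imwrite('pics/c7.png',cv2.resize(b[:,:,::-1],(650,550),interpolation=cv2.INTER_CUBIC))
E
python3 go.py .585 -.181 .025 100.2
```

```text
t 2.2 pos [ 587.25 -184.84  139.12] jaw 100.14842055199934 q [-0.49  0.63  1.54 -0.    0.97 -2.23]
shift [  1.62   4.56 114.1 ] rot [-0.19  0.04 -0.05] rows>= 1.8272619583491114
force [-0.18  0.49  0.28] gap mm 79.94788412642161
```

View pics/c6.png

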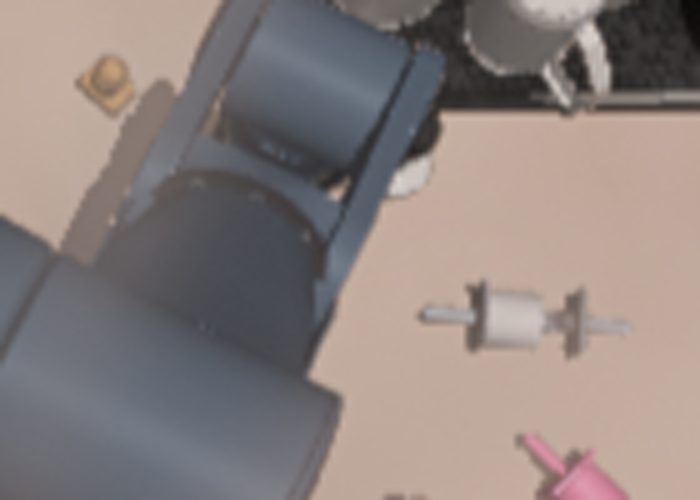

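View pics/c7.png

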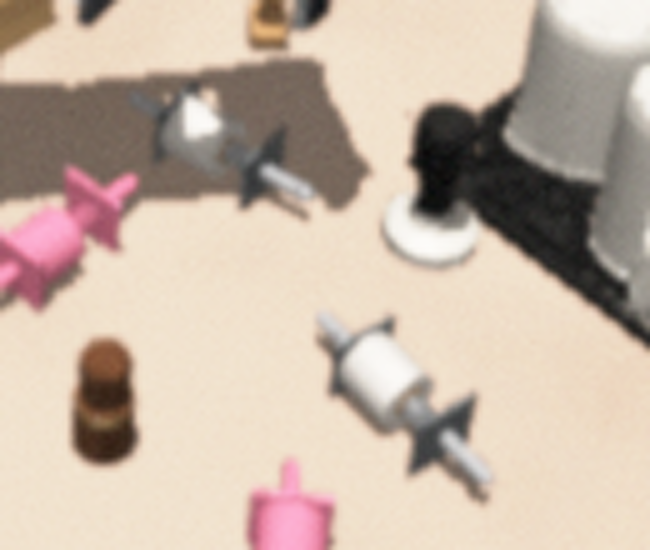

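View pics/s1.png

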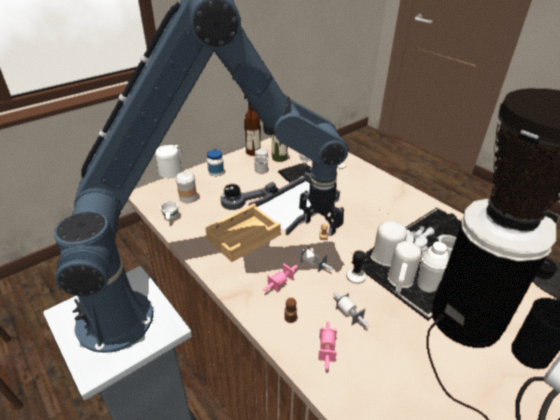

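Call:
{"op": "drive_tool", "data": {
  "motion": [2,4,40,0,0,0,80,2,4,76,0,0,0,80,2,4,78,0,0,0,80]
}}

```text
t: 2.58
tcp_pos: [0.5819, -0.1797, 0.0585]
tool_rot: [-0.089, 0.996, 0.0, -0.003]
force: [-0.2, 0.0, -0.5]
finger_gap: 0.933
```

```bash
python3 - <<'E'
from h import *
S=snap('scene','s2')
b=S['color'][170:290,270:400]
cv2.imwrite('pics/c8.png',cv2.resize(b[:,:,::-1],(650,600),interpolation=cv2.INTER_CUBIC))
E
python3 go.py .585 -.181 .025 100.2
```

```text
t 2.62 pos [ 583.39 -180.4    59.95] jaw 100.16541980466978 q [-0.48  0.74  1.59 -0.    0.81 -2.23]
shift [-1.56 -0.85 34.95] rot [-0.05 -0.13 -0.03] rows>= 0.5599300434198023
force [-0.21 -0.1   0.58] gap mm 79.89040584076476
```

View pics/c8.png

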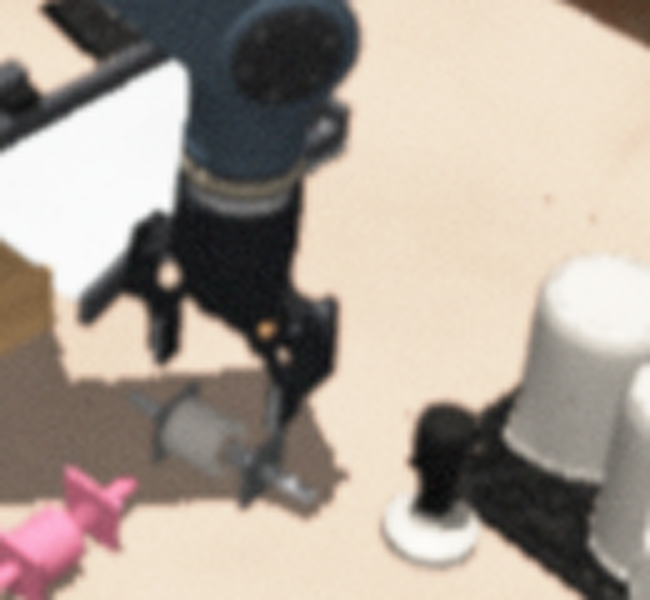

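Run:
```python
from h import *
S=load('s2'); f=lambda p:(np.round((proj(S,p)-[270,170]+.5)*5))
j=np.array([np.cos(np.radians(100.2)),np.sin(np.radians(100.2)),0])
c=np.array([.5834,-.1804,.071]); print([f(c+k*j) for k in(.040,-.040)])
c=np.array([.585,-.181,.022]); print([f(c+k*j) for k in(.071,.033,-.033,-.071)])
```

```text
[array([171., 363.]), array([275., 422.])]
[array([132., 398.]), array([178., 425.]), array([262., 473.]), array([312., 502.])]
```

Call:
{"op": "drive_tool", "data": {
  "motion": [-1,-1,20,0,0,0,80,-2,-1,34,0,0,0,80,-2,-1,34,0,0,0,80,-2,-1,34,0,0,0,68,-2,-1,34,0,0,0,60,-2,-1,34,0,0,0,52,-2,-1,34,0,0,0,44,-2,-1,34,0,0,0,44],
  "force": 30
}}

```text
t: 3.62
tcp_pos: [0.5878, -0.1825, 0.0297]
tool_rot: [-0.089, 0.996, -0.003, 0.002]
force: [-1.1, 0.9, 14.5]
finger_gap: 0.55
```

```bash
python3 - <<'E'
from h import *
S=snap('scene','s3')
b=S['color'][190:290,280:390]
cv2.imwrite('pics/c9.png',cv2.resize(b[:,:,::-1],(770,700)[:1]+(600,) and (660,600),interpolation=cv2.INTER_CUBIC))
E
python3 go.py .585 -.181 .025 100.2
```

```text
t 3.67 pos [ 587.84 -182.54   29.71] jaw 100.17039733532097 q [-0.48  0.79  1.59 -0.    0.75 -2.23]
shift [2.53 2.04 4.7 ] rot [-0.3   0.17 -0.03] rows>= 0.09140997124036364
force [-1.68  0.03 13.43] gap mm 47.37859725627102
```

View pics/c9.png

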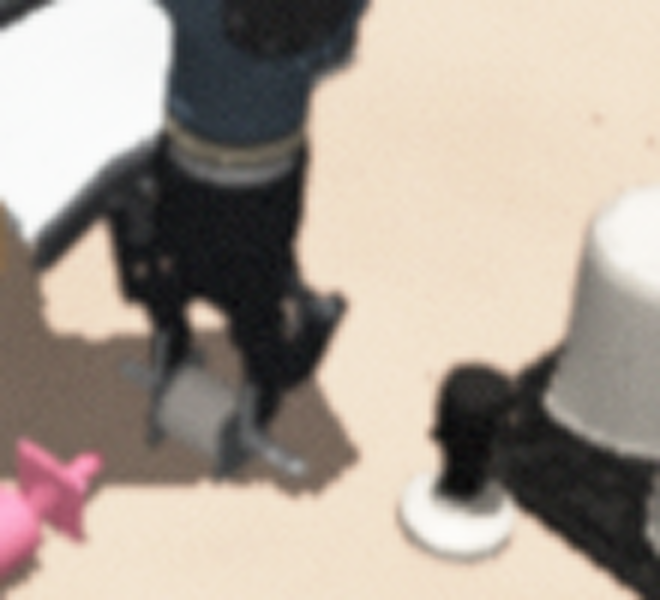

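Call:
{"op": "drive_tool", "data": {
  "motion": [0,0,-10,0,0,0,44,0,0,-40,0,0,0,44,0,0,-70,0,0,0,44,0,0,-100,0,0,0,44,0,0,-100,0,0,0,44]
}}

```text
t: 4.3
tcp_pos: [0.5892, -0.1829, 0.1325]
tool_rot: [-0.089, 0.996, -0.004, 0.004]
force: [-0.5, 0.5, -1.7]
finger_gap: 0.547
```

```bash
python3 go.py .426 .061 .13 91.5
```

```text
t 4.3 pos [ 589.24 -182.92  132.54] jaw 100.17365748026262 q [-0.48  0.63  1.55 -0.    0.95 -2.23]
shift [117.59 268.93  -0.9 ] rot [-0.5   0.5   8.68] rows>= 4.696279878677588
force [-0.51  0.48 -1.7 ] gap mm 46.69678793159251
```

Call:
{"op": "drive_tool", "data": {
  "motion": [22,48,0,0,0,2,44,44,96,0,0,0,4,44,66,144,0,0,0,5,44,86,192,0,0,0,7,44,106,240,0,0,0,8,44,118,269,0,-0.5,0.5,8.7,44,118,269,0,-0.5,0.5,8.7,44,118,269,0,-0.5,0.5,8.7,44]
}}

```text
t: 5.3
tcp_pos: [0.4265, 0.0606, 0.1288]
tool_rot: [-0.013, 1.0, -0.0, 0.0]
force: [0.5, -0.8, -1.5]
finger_gap: 0.55
```

```bash
python3 - <<'E'
from h import *
S=snap('scene','s4');s=snap('top','t4')
b=S['color'][150:270,190:320]
cv2.imwrite('pics/c10.png',cv2.resize(b[:,:,::-1],(780,720)[:0] or (650,600),interpolation=cv2.INTER_CUBIC))
E
python3 go.py .426 .061 .048 91.5
```

```text
t 5.4 pos [426.77  60.11 128.96] jaw 91.41541276536664 q [-0.12  0.46  2.01 -0.    0.68 -1.72]
shift [ 0.84  0.93 80.96] rot [-0.01  0.06 -0.08] rows>= 1.2954419880685835
force [-0.08 -0.39 -2.18] gap mm 47.07426092137363
```

View pics/c10.png

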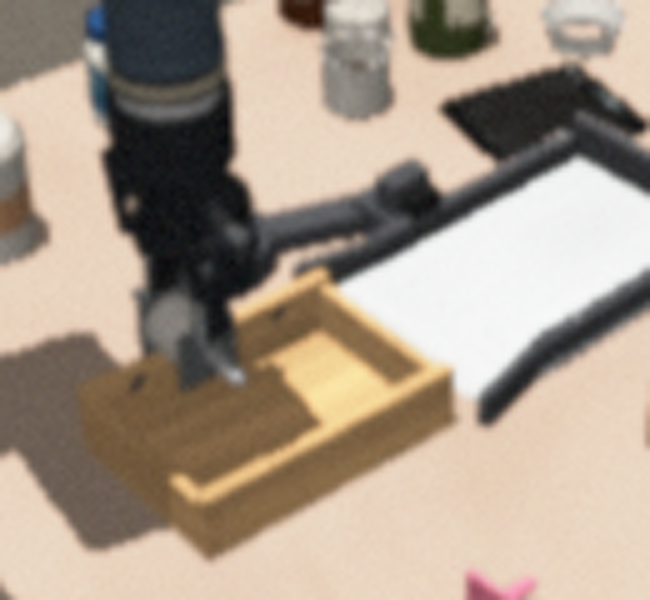

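View pics/t4.png

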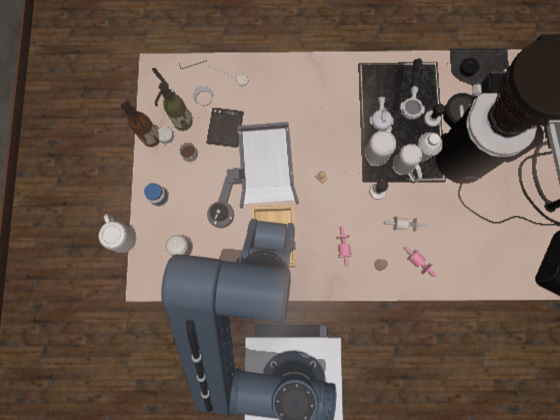

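Run:
```python
from h import *
S=load('s4')
b=S['color'][195:240,210:255]
cv2.imwrite('pics/c11.png',cv2.resize(b[:,:,::-1],(585,585),interpolation=cv2.INTER_CUBIC))
f=lambda p:(np.round((proj(S,p)-[210,195]+.5)*13))
c=np.array([.4268,.0604,.129-.0077]); 
for k in(-.024,-.06): print(f(c+[0,k,0]),f(c+[0.005,k,0]),f(c+[0,k,.005]))
print('plate corners y-24',[f(c+[a,-.024,b]) for a,b in((-.022,-.022),(.022,-.022),(.022,.022))])
```

```text
[283. 337.] [300. 329.] [282. 321.]
[368. 411.] [385. 403.] [367. 395.]
plate corners y-24 [array([213., 443.]), array([362., 371.]), array([353., 230.])]
```

View pics/c11.png

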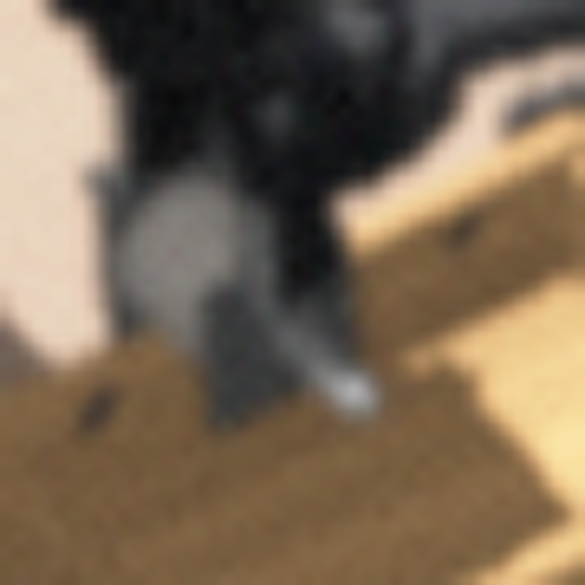

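Run:
```python
from h import *
S=load('s4')
f=lambda p:(np.round((proj(S,p)-[210,195]+.5)*13))
a=np.radians(1.5);R=np.array([[np.cos(a),-np.sin(a)],[np.sin(a),np.cos(a)]])
for x in(-.06,0): print(f([*(R@[x,.063]+[.486,.0625]),.037]))
g=lambda p:proj(load('scene0'),p)
for x in(-.06,0,.06): print((g([*(R@[x,.063]+[.486,.0625]),.037])-[200,195]+.5)*8)
for q in((-.104,-.073,0),(.104,-.073,0),(-.104,.073,0),(.104,.073,.052),(.104,-.073,.052)): print(q,(g([*(R@q[:2]+[.486,.0625]),q[2]])-[200,195]+.5)*8)
```

```text
[105. 425.]
[291. 333.]
[144.42595583 261.78345647]
[259.3395922  204.63496915]
[369.65484539 149.77333525]
(-0.104, -0.073, 0) [252.61574837 545.43146869]
(0.104, -0.073, 0) [645.22003772 326.18299976]
(-0.104, 0.073, 0) [ 52.25549114 359.28863795]
(0.104, 0.073, 0.052) [433.19085241  73.89751   ]
(0.104, -0.073, 0.052) [646.88214265 233.13426871]
```

Call:
{"op": "drive_tool", "data": {
  "motion": [0.5,0.5,20,0,0,0,44,0.5,0.5,40,0,0,0,44,0.5,0.5,55,0,0,0,44,0.5,0.5,63,0,0,0,44,0.5,0.5,63,0,0,0,44]
}}

```text
t: 6.02
tcp_pos: [0.4266, 0.0601, 0.0655]
tool_rot: [-0.012, 1.0, -0.0, 0.0]
force: [0.2, -0.3, -1.2]
finger_gap: 0.555
```

```bash
python3 - <<'E'
from h import *
S=snap('scene','s5')
b=S['color'][185:260,200:290]
cv2.imwrite('pics/c12.png',cv2.resize(b[:,:,::-1],(720,600),interpolation=cv2.INTER_CUBIC))
E
python3 go.py .4265 .0609 .044 91.5
```

```text
t 6.08 pos [426.76  60.16  65.92] jaw 91.37541539615228 q [-0.12  0.59  2.05 -0.    0.5  -1.71]
shift [ 0.27  0.75 21.92] rot [-0.02  0.07 -0.12] rows>= 0.3509237823848593
force [ 0.04  1.26 -1.15] gap mm 46.573612382802565
```

View pics/c12.png

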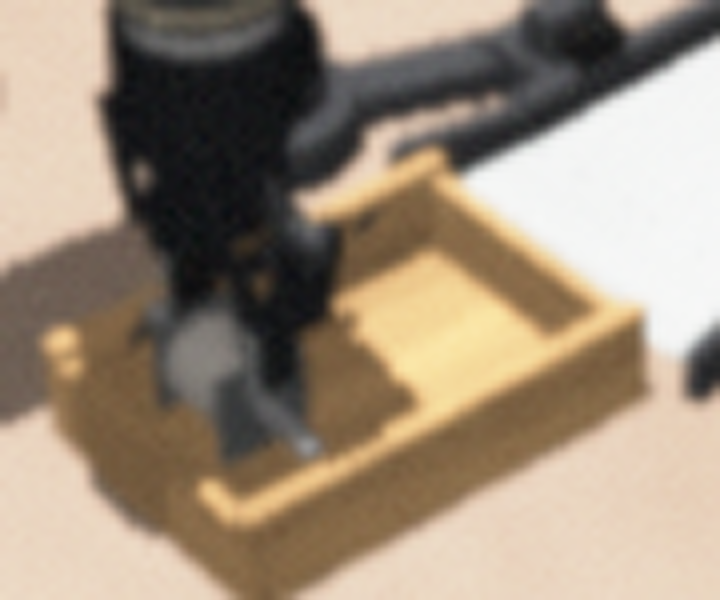

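Call:
{"op": "drive_tool", "data": {
  "motion": [0.3,0.7,8,0,0,0,44,0.3,0.7,16,0,0,0,44,0.3,0.7,22,0,0,0,44,0.3,0.7,22,0,0,0,44]
}}

```text
t: 6.58
tcp_pos: [0.4261, 0.0609, 0.0434]
tool_rot: [-0.012, 1.0, -0.0, -0.0]
force: [-0.6, 0.4, -1.2]
finger_gap: 0.557
```

```bash
python3 - <<'E'
from h import *
S=snap('scene','s6')
b=S['color'][185:260,200:290]
cv2.imwrite('pics/c13.png',cv2.resize(b[:,:,::-1],(720,600),interpolation=cv2.INTER_CUBIC))
E
python3 go.py .4265 .0609 .044 91.5
```

```text
t 6.62 pos [426.24  60.92  43.6 ] jaw 91.37969514014982 q [-0.12  0.65  2.06 -0.    0.43 -1.71]
shift [-0.26 -0.03 -0.4 ] rot [-0.01  0.03 -0.12] rows>= 0.011524894489959674
force [ 0.74  0.52 -1.99] gap mm 47.02512207102913
```

View pics/c13.png

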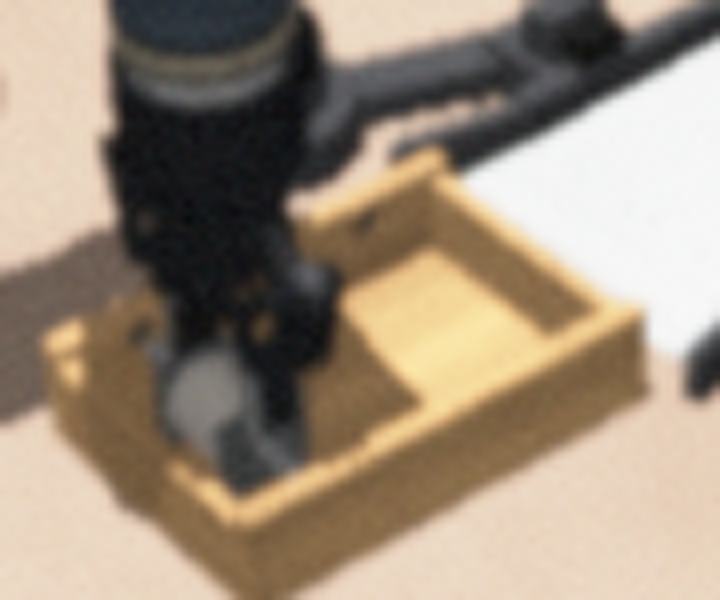

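Call:
{"op": "drive_tool", "data": {
  "motion": [0,0,0.5,0,0,0,50,0,0,1,0,0,0,54,0,0,2,0,0,0,58,0,0,2.5,0,0,0,62,0,0,3,0,0,0,66,0,0,3.5,0,0,0,70,0,0,3.5,0,0,0,74,0,0,3.5,0,0,0,76],
  "force": 20
}}

```text
t: 7.62
tcp_pos: [0.4263, 0.0608, 0.0402]
tool_rot: [-0.012, 1.0, -0.0, 0.0]
force: [0.2, -0.1, -0.5]
finger_gap: 0.889
```

```bash
python3 - <<'E'
from h import *
S=snap('scene','s7')
b=S['color'][185:260,200:290]
cv2.imwrite('pics/c14.png',cv2.resize(b[:,:,::-1],(720,600),interpolation=cv2.INTER_CUBIC))
E
python3 go.py .4265 .0609 .044 91.5
```

```text
t 7.67 pos [426.31  60.85  40.16] jaw 91.37799612539074 q [-0.12  0.65  2.06 -0.    0.43 -1.71]
shift [-0.2   0.05 -3.84] rot [-0.01  0.04 -0.12] rows>= 0.06147574426977933
force [-0.16  0.25 -0.75] gap mm 75.76968311268038
```

View pics/c14.png

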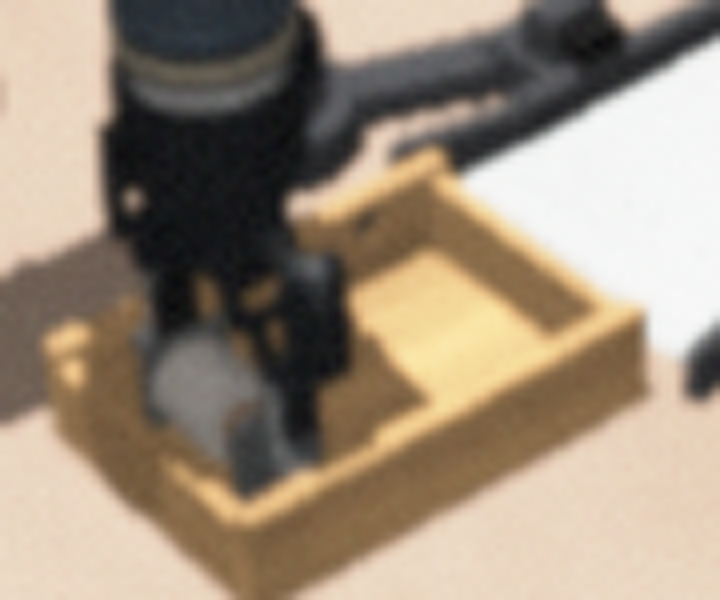

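Released, and the roll appears to be sitting at cup height. I'll lift off and head towards roll B.

Call:
{"op": "drive_tool", "data": {
  "motion": [0,0,-8,0,0,0,78,0,0,-25,0,0,0,80,0,0,-60,0,0,0,80,0,0,-90,0,0,0,80,0,-30,-90,0,0,0,80,0,-90,-90,0,0,0,80,0,-150,-90,0,0,0,80,0,-210,-90,0,0,0,80]
}}

```text
t: 8.68
tcp_pos: [0.4312, -0.1509, 0.1309]
tool_rot: [-0.012, 1.0, -0.0, 0.001]
force: [0.3, -0.1, -0.3]
finger_gap: 0.934
```

```bash
python3 - <<'E'
from h import *
S=snap('scene','s8');T=snap('top','t8')
b=S['color'][185:260,200:290]
cv2.imwrite('pics/c15.png',cv2.resize(b[:,:,::-1],(720,600),interpolation=cv2.INTER_CUBIC))
E
python3 go.py .529 -.390 .08 84.8
```

```text
t 8.78 pos [ 433.59 -155.82  131.18] jaw 90.9769082335729 q [-0.59  0.48  1.94 -0.    0.72 -2.17]
shift [ -91.08 -235.5    52.96] rot [-0.28  0.37  6.18] rows>= 4.1279274355724995
force [ 0.53  0.52 -0.25] gap mm 79.72927389576468
```

View pics/c15.png

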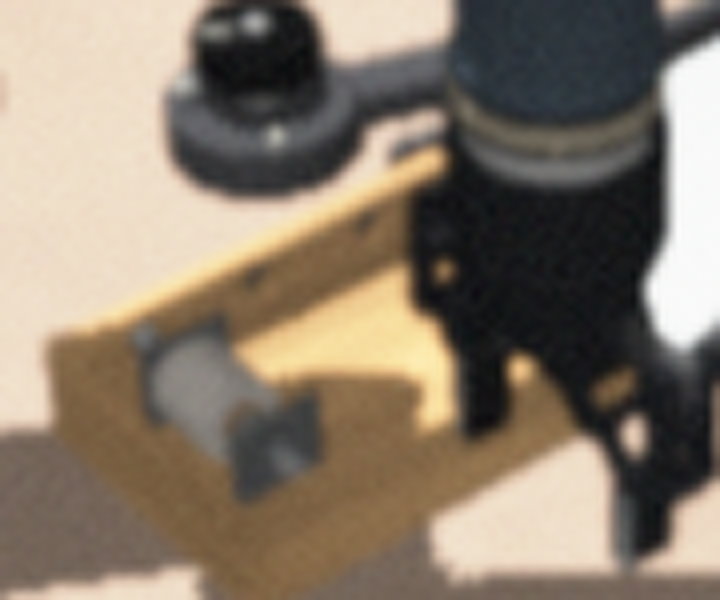

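View pics/t8.png

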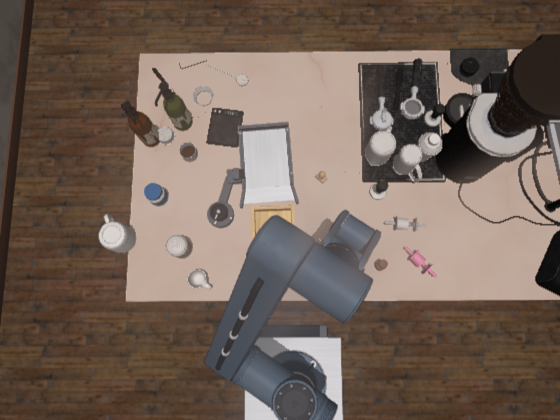

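View pics/s8.png

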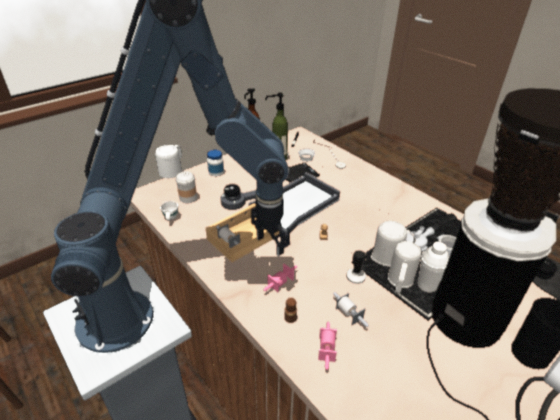

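Call:
{"op": "drive_tool", "data": {
  "motion": [-18,-47,0,0,0,1,80,-36,-94,0,0,0,2.5,80,-54,-141,0,0,0,4,80,-72,-188,10,0,0,5,80,-91,-235,30,-0.3,0.4,6,80,-91,-235,52,-0.3,0.4,6,80,-91,-235,52,-0.3,0.4,6,80]
}}

```text
t: 9.65
tcp_pos: [0.5275, -0.3877, 0.079]
tool_rot: [0.044, 0.999, 0.002, -0.002]
force: [-0.3, -0.2, -0.1]
finger_gap: 0.935
```

```bash
python3 - <<'E'
from h import *
S=snap('scene','s9')
b=S['color'][230:340,290:410]
cv2.imwrite('pics/c16.png',cv2.resize(b[:,:,::-1],(600,550),interpolation=cv2.INTER_CUBIC))
st=manip.sense();p=st['tcp_pos']
f=lambda p:(np.round((proj(S,p)-[290,230]+.5)*5))
j=np.array([np.cos(np.radians(85)),np.sin(np.radians(85)),0])
print('tips',[f(p+[0,0,.011]+k*j) for k in(.040,-.040)])
c=np.array([.529,-.389,.022]); print([f(c+k*j) for k in(.071,.033,-.033,-.071)])
E
python3 go.py .529 -.389 .026 85
```

```text
tips [array([263., 267.]), array([364., 362.])]
[array([218., 316.]), array([261., 359.]), array([341., 437.]), array([389., 485.])]
t 9.7 pos [ 528.08 -387.9    80.27] jaw 85.00032440151178 q [-0.8   0.75  1.46 -0.    0.93 -2.29]
shift [-1.19 -1.17 54.26] rot [ 0.16 -0.19  0.  ] rows>= 0.8685565090130619
force [ 0.19 -0.01  0.59] gap mm 79.68619852379166
```

View pics/c16.png

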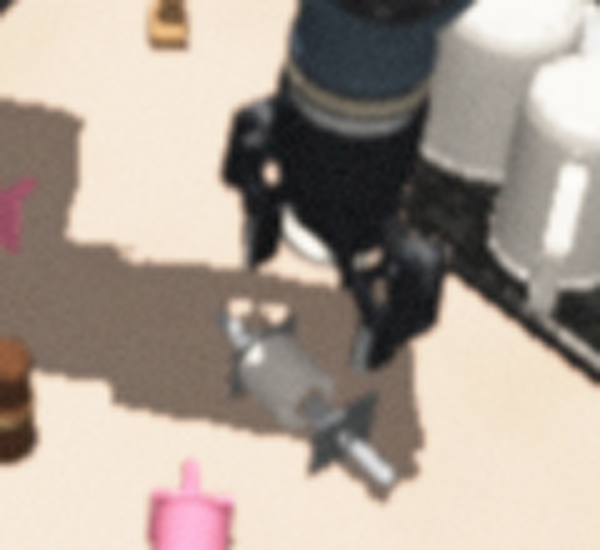

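Call:
{"op": "drive_tool", "data": {
  "motion": [-1,-1,30,0,0,0,80,-1,-1,52,0,0,0,80,-1,-1,53,0,0,0,80,-1,-1,53,0,0,0,68,-1,-1,53,0,0,0,60,-1,-1,53,0,0,0,52,-1,-1,53,0,0,0,44,-1,-1,53,0,0,0,44],
  "force": 30
}}

```text
t: 10.7
tcp_pos: [0.5313, -0.3914, 0.0327]
tool_rot: [0.043, 0.999, -0.002, 0.002]
force: [-1.0, 0.8, 14.3]
finger_gap: 0.546
```

```bash
python3 go.py .529 -.389 .13 85
```

```text
t 10.7 pos [ 531.32 -391.39   32.67] jaw 85.01461896247895 q [-0.8   0.82  1.47 -0.    0.84 -2.29]
shift [  2.19   1.86 -97.35] rot [-0.19  0.19  0.01] rows>= 1.5582317572677673
force [-0.99  0.78 14.28] gap mm 46.623054440210154
```

Call:
{"op": "drive_tool", "data": {
  "motion": [0,0,-10,0,0,0,44,0,0,-40,0,0,0,44,0,0,-70,0,0,0,44,0,0,-100,0,0,0,44,0,0,-100,0,0,0,44]
}}

```text
t: 11.32
tcp_pos: [0.5326, -0.3925, 0.1363]
tool_rot: [0.043, 0.999, -0.004, 0.004]
force: [-0.2, -0.2, -2.0]
finger_gap: 0.546
```

```bash
python3 - <<'E'
from h import *
S=snap('scene','s10');T=snap('top','t10')
b=S['color'][180:310,290:420]
cv2.imwrite('pics/c17.png',cv2.resize(b[:,:,::-1],(600,600),interpolation=cv2.INTER_CUBIC))
E
python3 tray.py; python3 -c "
from tray import *
tray(load('t10'),.486,.0625,np.radians(1.5))"; python3 go.py .486 .0625 .13 91.5
```

```text
L 30 (array([0.4679, 0.135 ], dtype=float32), array([0.9997, 0.0243], dtype=float32), np.float64(0.0001836278525187063)) 1.3933064
R 30 (array([ 0.4912, -0.0102], dtype=float32), array([0.9996, 0.0289], dtype=float32), np.float64(0.00021266126694870875)) 1.6552867
F 30 (array([0.5895, 0.0728], dtype=float32), array([ 0.0206, -0.9998], dtype=float32), np.float64(0.00033111844477674233)) -88.816956
B 30 (array([0.3832, 0.0549], dtype=float32), array([ 0.0326, -0.9995], dtype=float32), np.float64(0.0002467089339105629)) -88.129135
[[ 0.3854 -0.0133]
 [ 0.5911 -0.0074]
 [ 0.5881  0.1379]
 [ 0.3807  0.1329]] centre [0.4863 0.0625] len 0.2057679 0.20751783 wid 0.14529704
L 30 (array([0.5142, 0.1358], dtype=float32), array([0.9996, 0.0288], dtype=float32), np.float64(0.00031486093764921004)) 1.6483885
R 26 (array([ 0.4874, -0.0106], dtype=float32), array([0.9996, 0.0293], dtype=float32), np.float64(0.0009908607825104417)) 1.6785681
F 30 (array([0.5902, 0.0547], dtype=float32), array([ 0.0138, -0.9999], dtype=float32), np.float64(0.00033484839251746884)) -89.21149
B 23 (array([0.3829, 0.0682], dtype=float32), array([ 0.0424, -0.9991], dtype=float32), np.float64(0.0015333453435864102)) -87.57117
[[ 0.3864 -0.0135]
 [ 0.591  -0.0075]
 [ 0.589   0.1379]
 [ 0.3802  0.1319]] centre [0.4867 0.0622] len 0.20476647 0.20893225 wid 0.1454651
t 11.43 pos [ 530.73 -390.67  132.63] jaw 85.01728765095761 q [-0.8   0.69  1.43 -0.    1.02 -2.29]
shift [ 83.92 447.58   0.95] rot [-0.19  0.17 -6.48] rows>= 7.286127055990304
force [-0.    0.36 -1.95] gap mm 46.74834134270055
```

View pics/c17.png

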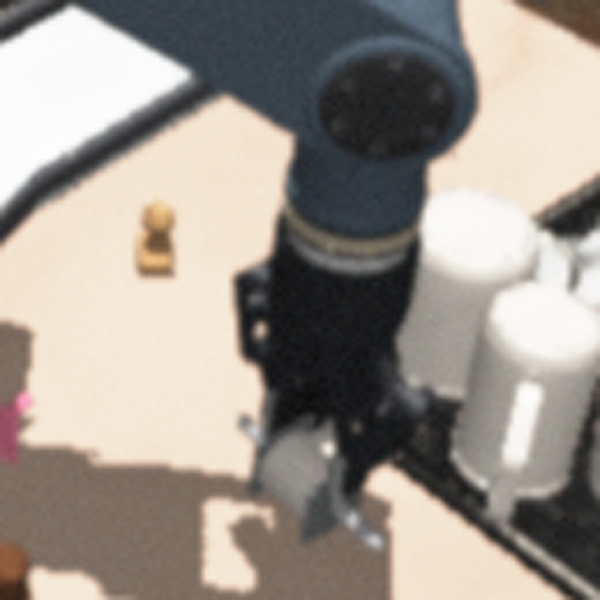

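View pics/t10.png

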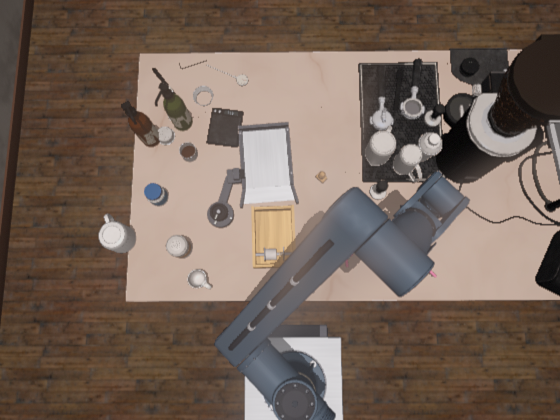

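Call:
{"op": "drive_tool", "data": {
  "motion": [11,59,0,0,0,-1,44,22,118,0,0,0,-2,44,33,177,0,0,0,-3,44,44,236,0,0,0,-4,44,55,295,0,0,0,-5,44,66,354,0,0,0,-5.5,44,77,412,0,0,0,-6,44,84,447,0,-0.2,0.2,-6.5,44]
}}

```text
t: 12.42
tcp_pos: [0.4835, 0.0647, 0.1295]
tool_rot: [-0.014, 1.0, 0.001, -0.002]
force: [0.8, -0.5, -1.4]
finger_gap: 0.545
```

Call:
{"op": "drive_tool", "data": {
  "motion": [0,0,0,0,0,0,44,0,0,0,0,0,0,44]
}}

```text
t: 12.68
tcp_pos: [0.4829, 0.0645, 0.1286]
tool_rot: [-0.015, 1.0, 0.0, -0.003]
force: [0.1, -0.1, -1.5]
finger_gap: 0.546
```

```bash
python3 - <<'E'
from h import *
S=snap('scene','s11')
b=S['color'][180:250,200:290]
cv2.imwrite('pics/c18.png',cv2.resize(b[:,:,::-1],(774,602),interpolation=cv2.INTER_CUBIC))
f=lambda p:(np.round((proj(S,p)-[200,180]+.5)*8.6))
st=manip.sense();p=st['tcp_pos'];q=st['tool_rot'];
j=np.array([2*q[0]*q[1],1-2*q[0]**2,0])
c=p-[0,0,.0107]
for k in(-.024,-.06): print(f(c+j*k))
print('plate lower corners',[f(c-.024*j+[a,0,b]) for a,b in((-.022,-.022),(.022,-.022))])
a=np.radians(1.55);R=np.array([[np.cos(a),-np.sin(a)],[np.sin(a),np.cos(a)]])
for x in(-.06,0,.06): print(f([*(R@[x,.063]+[.4865,.0624]),.037]))
# top-view roll A zoom
T=load('t10');b=T['color'][200:275,240:305]
cv2.imwrite('pics/c19.png',cv2.resize(b[:,:,::-1],(520,600),interpolation=cv2.INTER_CUBIC))
E
python3 go.py .4865 .0624 .047 91.5
```

```text
[395. 294.]
[454. 340.]
plate lower corners [array([349., 362.]), array([444., 317.])]
[156. 410.]
[280. 349.]
[398. 290.]
t 12.72 pos [483.38  63.92 128.87] jaw 91.62219402692297 q [-0.1   0.51  1.87  0.    0.77 -1.7 ]
shift [-3.56 -1.68 81.84] rot [ 0.05 -0.34  0.12] rows>= 1.3110293931563433
force [-0.58 -0.42 -1.26] gap mm 46.87309375962357
```

View pics/c18.png

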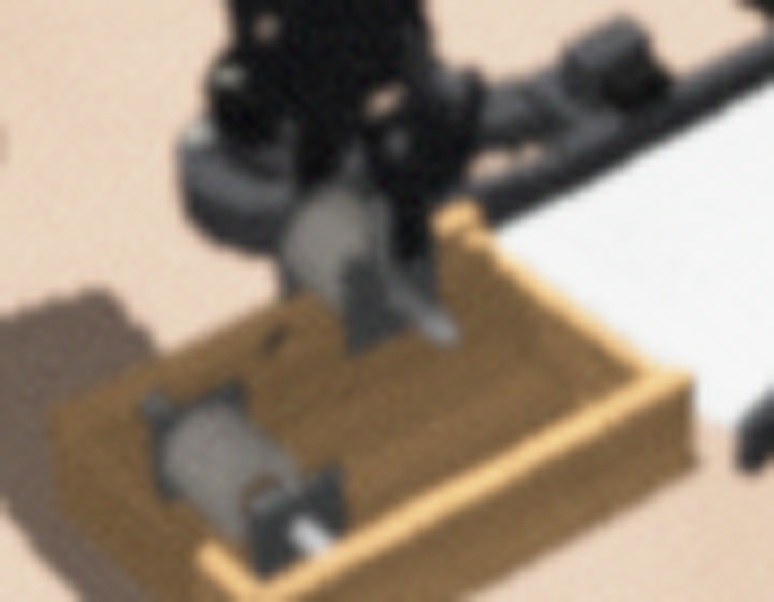

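View pics/c19.png

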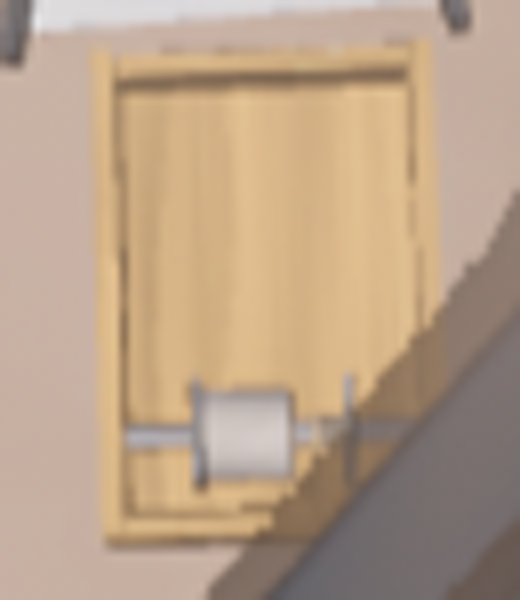

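Call:
{"op": "drive_tool", "data": {
  "motion": [-3.5,-1.7,20,0,-0.3,0,44,-3.5,-1.7,40,0,-0.3,0,44,-3.5,-1.7,55,0,-0.3,0,44,-3.5,-1.7,64,0,-0.3,0,44,-3.5,-1.7,64,0,-0.3,0,44]
}}

```text
t: 13.35
tcp_pos: [0.4863, 0.062, 0.0643]
tool_rot: [-0.014, 1.0, 0.0, -0.001]
force: [0.1, -0.1, -0.8]
finger_gap: 0.545
```

```bash
python3 go.py .4865 .0624 .047 91.5
```

```text
t 13.35 pos [486.3   62.02  64.26] jaw 91.58381871096395 q [-0.1   0.63  1.9   0.    0.61 -1.7 ]
shift [-0.25  0.36 17.26] rot [ 0.06 -0.11  0.08] rows>= 0.2762688537479264
force [ 0.12 -0.14 -0.83] gap mm 46.54907660290372
```

Call:
{"op": "drive_tool", "data": {
  "motion": [-0.2,0.4,6,0,0,0,44,-0.2,0.4,12,0,0,0,44,-0.2,0.4,17,0,0,0,44,-0.2,0.4,17,0,0,0,44]
}}

```text
t: 13.85
tcp_pos: [0.4861, 0.0625, 0.0469]
tool_rot: [-0.014, 1.0, 0.001, -0.001]
force: [-0.3, 0.2, -1.0]
finger_gap: 0.546
```

```bash
python3 - <<'E'
from h import *
S=snap('scene','s12')
b=S['color'][180:250,200:290]
cv2.imwrite('pics/c20.png',cv2.resize(b[:,:,::-1],(774,602),interpolation=cv2.INTER_CUBIC))
E
python3 go.py .4865 .0624 .047 91.5
```

```text
t 13.9 pos [486.37  62.52  47.13] jaw 91.59712564861398 q [-0.1   0.67  1.91  0.    0.57 -1.7 ]
shift [-0.13 -0.12  0.13] rot [ 0.06 -0.13  0.1 ] rows>= 0.016096086144181808
force [ 0.37 -0.69 -0.4 ] gap mm 46.645584140252375
```

View pics/c20.png

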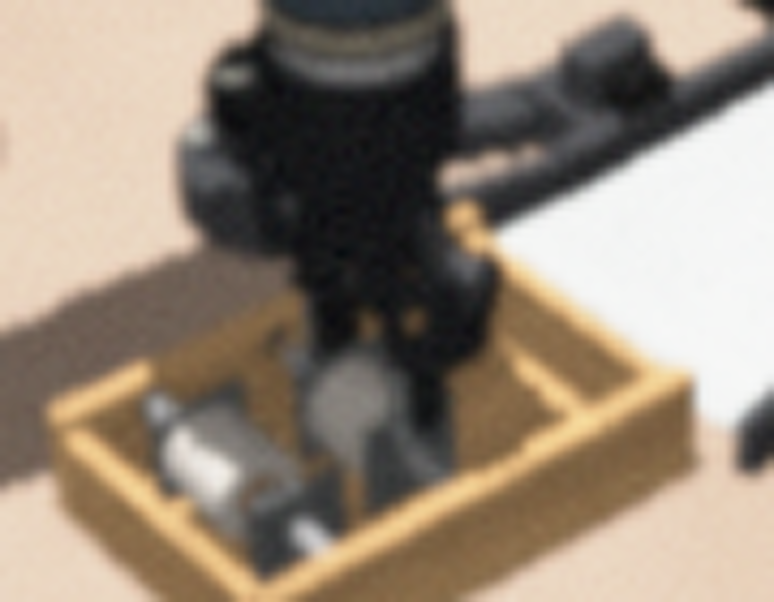

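Call:
{"op": "drive_tool", "data": {
  "motion": [0,0,0.5,0,0,0,50,0,0,1,0,0,0,54,0,0,2,0,0,0,58,0,0,2.5,0,0,0,62,0,0,3,0,0,0,66,0,0,3.5,0,0,0,70,0,0,3.5,0,0,0,74,0,0,3.5,0,0,0,76],
  "force": 20
}}

```text
t: 14.9
tcp_pos: [0.4864, 0.0625, 0.0437]
tool_rot: [-0.014, 1.0, 0.0, -0.001]
force: [0.7, -0.2, -1.1]
finger_gap: 0.89
```

Call:
{"op": "drive_tool", "data": {
  "motion": [0,0,-8,0,0,0,78,0,0,-25,0,0,0,80,0,0,-60,0,0,0,80,0,0,-90,0,0,0,80,0,-30,-90,0,0,0,80,0,-90,-90,0,0,0,80,0,-150,-90,0,0,0,80,0,-200,-90,0,0,0,80]
}}

```text
t: 15.9
tcp_pos: [0.4923, -0.1398, 0.1343]
tool_rot: [-0.014, 1.0, 0.0, -0.0]
force: [0.6, 0.3, 0.5]
finger_gap: 0.937
```

```bash
python3 - <<'E'
from h import *
S=snap('scene','s13');T=snap('top','t13')
b=S['color'][180:265,200:300]
cv2.imwrite('pics/c21.png',cv2.resize(b[:,:,::-1],(700,595),interpolation=cv2.INTER_CUBIC))
b=T['color'][200:275,240:305]
cv2.imwrite('pics/c22.png',cv2.resize(b[:,:,::-1],(520,600),interpolation=cv2.INTER_CUBIC))
E
python3 go.py .4865 .0624 .047 91.5
```

```text
t 16.0 pos [ 493.86 -143.06  134.43] jaw 91.26767308097402 q [-0.5   0.53  1.8  -0.    0.81 -2.09]
shift [  2.99 205.79  86.89] rot [-0.15  0.12 -0.23] rows>= 3.5744780930109425
force [-0.04 -0.74  0.98] gap mm 80.0018189404431
```

View pics/c21.png

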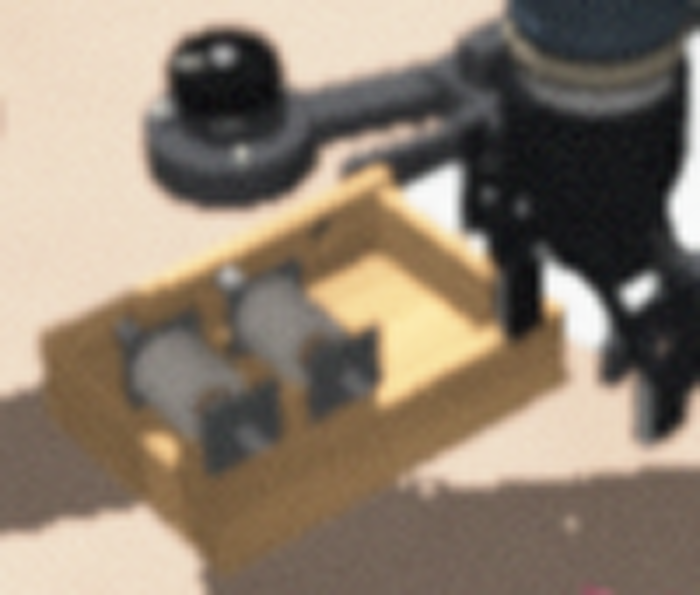

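View pics/c22.png

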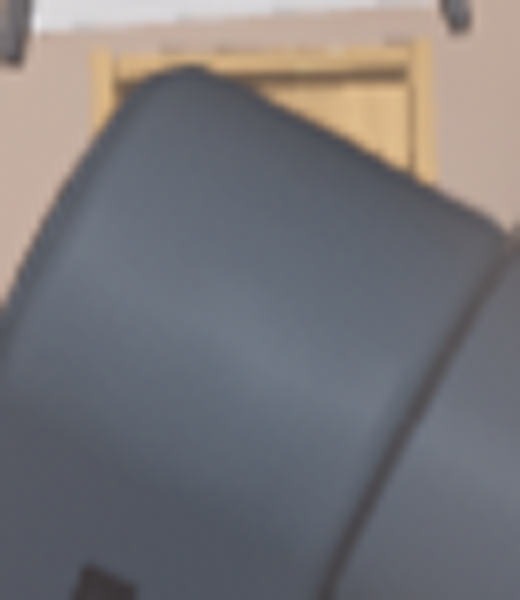

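Call:
{"op": "drive_tool", "data": {
  "motion": [-20,-50,0,0,0,0,80,-40,-100,0,0,0,0,80,-60,-150,0,0,0,0,80,-80,-200,0,0,0,0,80,-100,-250,0,0,0,0,80,-100,-300,0,0,0,0,80]
}}

```text
t: 16.75
tcp_pos: [0.6021, -0.441, 0.1358]
tool_rot: [-0.012, 1.0, -0.001, 0.002]
force: [-0.4, -0.2, -0.2]
finger_gap: 0.935
```

Run:
```python
from h import *
S=snap('scene','s14');T=snap('top','t14')
b=S['color'][180:265,200:300]
cv2.imwrite('pics/c23.png',cv2.resize(b[:,:,::-1],(700,595),interpolation=cv2.INTER_CUBIC))
b=T['color'][115:275,195:310]
cv2.imwrite('pics/c24.png',cv2.resize(b[:,:,::-1],(575,800),interpolation=cv2.INTER_CUBIC)[:600] if 0 else cv2.resize(b[:,:,::-1],(431,600),interpolation=cv2.INTER_CUBIC))
b=T['color'][200:275,240:305]
cv2.imwrite('pics/c25.png',cv2.resize(b[:,:,::-1],(520,600),interpolation=cv2.INTER_CUBIC))
from tray import tray
tray(T,.4865,.0624,np.radians(1.55))
```

```text
L 28 (array([0.5111, 0.1358], dtype=float32), array([0.9996, 0.03  ], dtype=float32), np.float64(0.0006597649972778774)) 1.7175415
R 27 (array([ 0.5109, -0.0101], dtype=float32), array([0.9994, 0.0343], dtype=float32), np.float64(0.0016682785106969728)) 1.9677498
F 30 (array([0.5901, 0.0773], dtype=float32), array([ 0.0109, -0.9999], dtype=float32), np.float64(0.00030460517510399603)) -89.375015
B 23 (array([0.3828, 0.068 ], dtype=float32), array([ 0.0391, -0.9992], dtype=float32), np.float64(0.0014746403012578125)) -87.75849
[[ 0.386  -0.0144]
 [ 0.591  -0.0073]
 [ 0.5894  0.1382]
 [ 0.3803  0.1319]] centre [0.4867 0.0621] len 0.20508444 0.20919587 wid 0.14551729
```

View pics/c23.png

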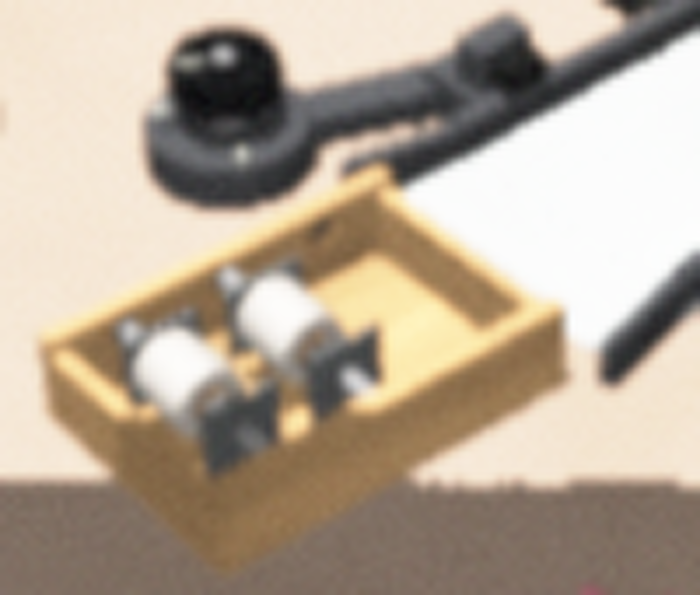

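View pics/c25.png

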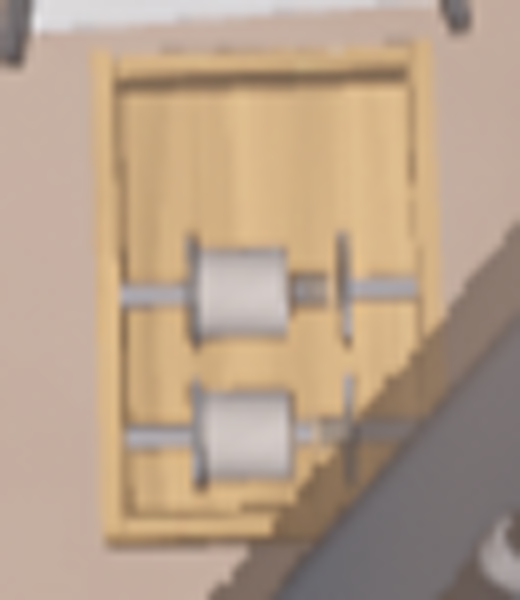

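View pics/c24.png

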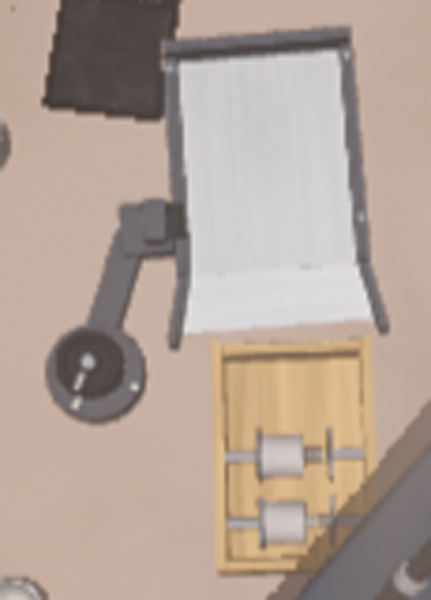

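```bash
cat > dock.py <<'E'
from h import *
np.set_printoptions(precision=4,suppress=True)
T=load('t14');g=cv2.cvtColor(T['color'],cv2.COLOR_RGB2GRAY).astype(np.float32)
P=lambda x,y:np.array([x/3.748+195-.37,y/3.75+115-.37])
def L(a,b,z,half=3):
    a,b=P(*a),P(*b);d=(b-a)/np.linalg.norm(b-a)
    px=edge(g,(a,b),(-d[1],d[0]),half); return fitw(T,px,z)+(len(px),)
l=L((187,255),(180,70),.008);r=L((352,245),(341,60),.008);b=L((185,60),(335,48),.008);f=L((195,333),(370,322),0.0)
for n,e in zip('lrbf',(l,r,b,f)): print(n,e,np.degrees(np.arctan2(e[1][1],e[1][0])))
lb,rb,lf,rf=isect(l,b),isect(r,b),isect(l,f),isect(r,f)
print('back',lb,rb,np.linalg.norm(lb-rb),'foot',lf,rf,np.linalg.norm(lf-rf))
E
python3 dock.py
```

```text
l (array([0.7853, 0.1695], dtype=float32), array([0.9975, 0.0701], dtype=float32), np.float64(0.0005927320600650974), 30) 4.019865
r (array([0.8089, 0.0152], dtype=float32), array([0.9971, 0.0758], dtype=float32), np.float64(0.000611729062580044), 30) 4.3487406
b (array([0.8793, 0.096 ], dtype=float32), array([ 0.0736, -0.9973], dtype=float32), np.float64(0.00025698125619077425), 30) -85.78206
f (array([0.6136, 0.0817], dtype=float32), array([ 0.0759, -0.9971], dtype=float32), np.float64(0.00043487107350087675), 30) -85.645546
back [0.8735 0.1757] [0.8849 0.021 ] 0.1550825 foot [0.6079 0.157 ] [0.6198 0.0008] 0.15661003
```

```bash
python3 go.py .556 .0642 .10 91.6
```

```text
t 16.85 pos [ 600.37 -446.22  135.67] jaw 91.0403183721696 q [-0.79  0.79  1.17 -0.    1.17 -2.38]
shift [ 35.22 511.38  31.98] rot [-0.4   0.22 -0.56] rows>= 8.217371183446772
force [-0.96 -0.56 -0.74] gap mm 80.04525348081107
```

Call:
{"op": "drive_tool", "data": {
  "motion": [4,60,0,0,0,0,60,8,120,0,0,0,0,60,12,180,0,0,0,0,60,16,240,0,0,0,0,60,20,300,0,0,0,0,60,25,360,0,0,0,0,60,30,420,0,0,0,0,60,33,475,10,-0.4,0.2,-0.5,60]
}}

```text
t: 17.85
tcp_pos: [0.5575, 0.0314, 0.1233]
tool_rot: [-0.014, 1.0, 0.0, 0.001]
force: [1.2, -0.2, -0.3]
finger_gap: 0.701
```

Call:
{"op": "drive_tool", "data": {
  "motion": [0,25,0,0,0,0,60,0,25,0,0,0,0,60]
}}

```text
t: 18.1
tcp_pos: [0.5551, 0.0596, 0.1236]
tool_rot: [-0.017, 1.0, 0.0, -0.0]
force: [0.6, -0.5, -0.4]
finger_gap: 0.701
```

```bash
python3 go.py .556 .0642 .024 91.6
```

```text
t 18.1 pos [555.08  59.63 123.55] jaw 91.90210183968959 q [-0.09  0.59  1.7   0.    0.86 -1.7 ]
shift [-1.1   4.44 99.55] rot [ 0.06 -0.02  0.3 ] rows>= 1.5945464796857325
force [ 0.65 -0.52 -0.42] gap mm 59.823960481010275
```

Call:
{"op": "drive_tool", "data": {
  "motion": [-1,4,10,0,0,0.3,60,-1,4,30,0,0,0.3,60,-1,4,60,0,0,0.3,60,-1,4,85,0,0,0.3,60,-1,4,99,0,0,0.3,60,-1,4,99,0,0,0.3,60]
}}

```text
t: 18.85
tcp_pos: [0.5552, 0.0632, 0.0235]
tool_rot: [-0.013, 1.0, 0.001, -0.001]
force: [0.6, 0.4, -0.4]
finger_gap: 0.701
```

```bash
python3 - <<'E'
from h import *
S=snap('scene','s15')
b=S['color'][170:265,200:310]
cv2.imwrite('pics/c26.png',cv2.resize(b[:,:,::-1],(695,600),interpolation=cv2.INTER_CUBIC))
E
python3 go.py .600 .070 .024 94.2
```

```text
t 18.9 pos [555.91  63.33  24.38] jaw 91.54979601524137 q [-0.09  0.76  1.74  0.    0.65 -1.69]
shift [-44.26   5.48   0.35] rot [ 0.06 -0.04 -2.65] rows>= 0.7135692524112277
force [ 0.4  -0.88  0.87] gap mm 59.89592566641088
```

View pics/c26.png

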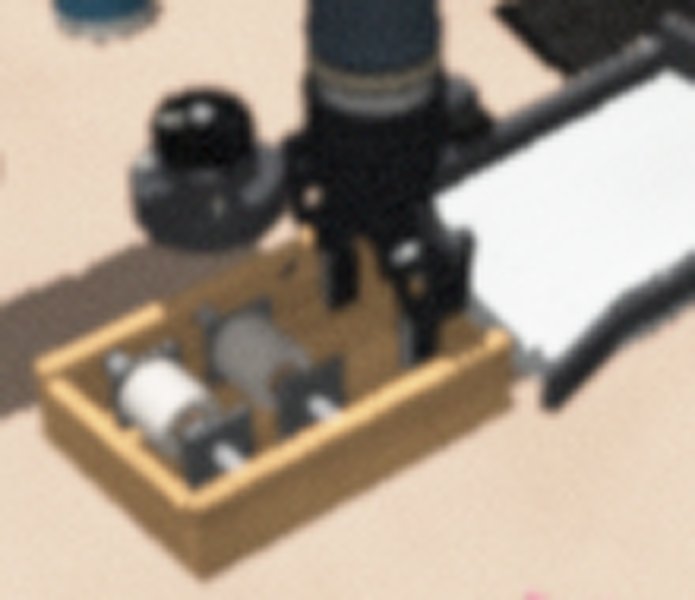

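Call:
{"op": "drive_tool", "data": {
  "motion": [-8,0,0,0,0,0,60,-14,1,0,0,0,0,60,-20,3,0,0,0,-0.6,60,-26,6,0,0,0,-1.2,60,-32,9,0,0,0,-1.8,60,-38,12,0,0,0,-2.4,60,-44,14,0,0,0,-2.7,60,-48,15,0,0,0,-2.7,60]
}}

```text
t: 19.9
tcp_pos: [0.5949, 0.079, 0.0245]
tool_rot: [-0.038, 0.999, 0.0, -0.01]
force: [-16.8, -7.1, 12.5]
finger_gap: 0.701
```

```bash
python3 - <<'E'
from h import *
S=snap('scene','s16');T=snap('top','t16')
b=S['color'][160:265,200:320]
cv2.imwrite('pics/c27.png',cv2.resize(b[:,:,::-1],(685,600),interpolation=cv2.INTER_CUBIC))
b=T['color'][115:275,195:310]
cv2.imwrite('pics/c28.png',cv2.resize(b[:,:,::-1],(431,600),interpolation=cv2.INTER_CUBIC))
E
python3 go.py .700 .0853 .024 94.2
```

```text
t 20.0 pos [595.03  79.08  24.44] jaw 94.39981768510637 q [-0.05  0.79  1.62 -0.    0.76 -1.7 ]
shift [-105.13   -1.85   -1.65] rot [ 0.06 -1.14  0.2 ] rows>= 1.6825470127785949
force [-14.39  -5.74  11.06] gap mm 60.113568952344906
```

View pics/c27.png

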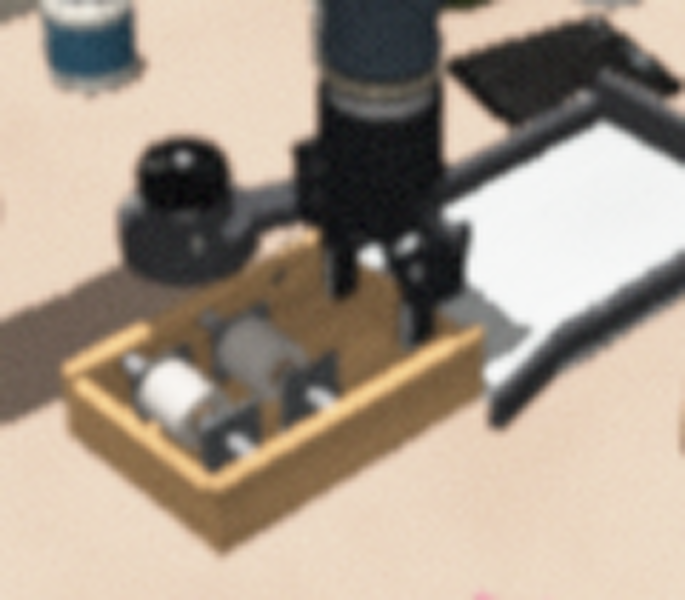

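View pics/c28.png

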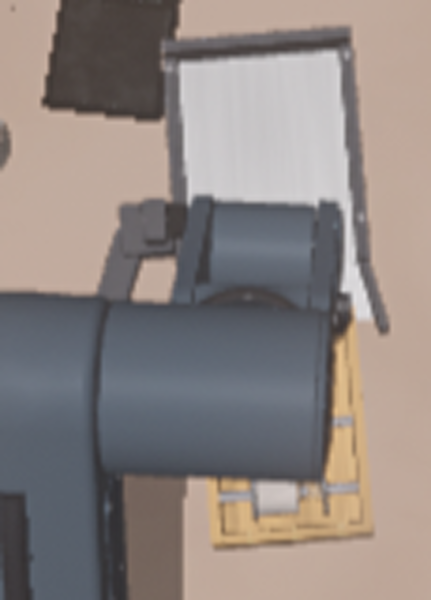

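Call:
{"op": "drive_tool", "data": {
  "motion": [10,0,0,0,0,0,60,14,0,0,0,0,0,60,14,0,-30,0,0,0,60,14,0,-80,0,0,0,60,14,0,-90,0,0,0,60,60,0,-90,0,0,0,60,115,0,-90,0,0,0,60,150,0,-90,0,0,0,60]
}}

```text
t: 21.0
tcp_pos: [0.4445, 0.0678, 0.1171]
tool_rot: [-0.038, 0.999, 0.0, -0.011]
force: [-0.1, -0.8, -0.2]
finger_gap: 0.701
```

```bash
python3 - <<'E'
from h import *
S=snap('scene','s17');T=snap('top','t17')
b=S['color'][160:265,200:320]
cv2.imwrite('pics/c29.png',cv2.resize(b[:,:,::-1],(685,600),interpolation=cv2.INTER_CUBIC))
b=T['color'][115:275,195:310]
cv2.imwrite('pics/c30.png',cv2.resize(b[:,:,::-1],(431,600),interpolation=cv2.INTER_CUBIC))
E
python3 go.py .700 .0853 .024 94.2
```

```text
t 21.1 pos [441.83  68.15 116.92] jaw 94.39579662274573 q [-0.1   0.5   1.96 -0.    0.71 -1.74]
shift [-261.12   -2.91   85.95] rot [ 0.13 -1.53  0.2 ] rows>= 4.398650881908533
force [ 0.58  0.16 -0.28] gap mm 59.8818929833922
```

View pics/c29.png

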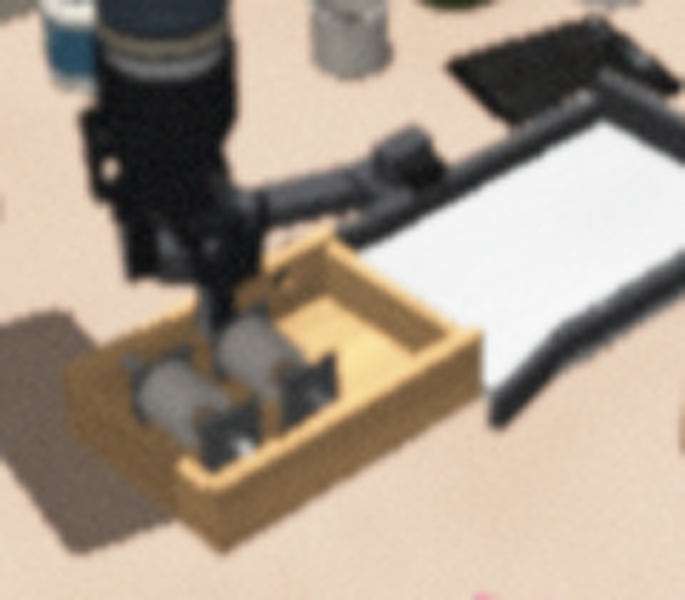

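View pics/c30.png

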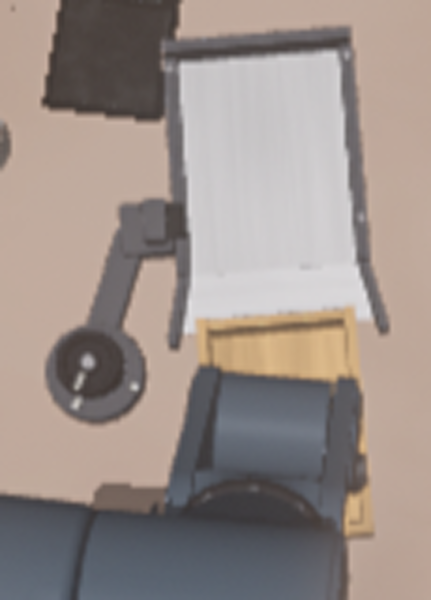

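Run:
```python
from h import *
np.set_printoptions(precision=4,suppress=True)
T=load('t17');g=cv2.cvtColor(T['color'],cv2.COLOR_RGB2HSV)[:,:,1].astype(np.float32)
P=lambda x,y:np.array([x/3.748+195-.37,y/3.75+115-.37])
def L(a,b,z,half=3):
    a,b=P(*a),P(*b);d=(b-a)/np.linalg.norm(b-a)
    px=edge(g,(a,b),(-d[1],d[0]),half); return fitw(T,px,z)+(len(px),)
r=L((373,530),(354,320),.052);f=L((200,321),(350,311),.045);l=L((199,325),(202,372),.052)
for e in(r,f,l): print(e,np.degrees(np.arctan2(e[1][1],e[1][0])))
print(isect(f,l),isect(f,r))
```

```text
(array([0.5349, 0.0033], dtype=float32), array([0.9986, 0.0522], dtype=float32), np.float64(0.002829490993413246), 28) 2.9893436
(array([0.6145, 0.0859], dtype=float32), array([ 0.0792, -0.9969], dtype=float32), np.float64(0.00015624055479811756), 30) -85.45958
(array([0.5828, 0.1504], dtype=float32), array([0.9963, 0.086 ], dtype=float32), np.float64(0.00022591155874211193), 29) 4.934082
[0.6092 0.1527] [0.6207 0.0078]
```

```bash
python3 go.py .384 .0622 .022 94.3
```

```text
t 21.1 pos [441.83  68.15 116.92] jaw 94.39579662274573 q [-0.1   0.5   1.96 -0.    0.71 -1.74]
shift [55.56 -1.73 96.44] rot [ 0.14 -1.53  0.1 ] rows>= 1.780918483489369
force [ 0.58  0.16 -0.28] gap mm 59.8818929833922
```

Call:
{"op": "drive_tool", "data": {
  "motion": [25,-1,0,0,-1.5,0,60,50,-2,0,0,-1.5,0,60,56,-2,0,0,-1.5,0,60,56,-2,20,0,-1.5,0,60,56,-2,45,0,-1.5,0,60,56,-2,55,0,-1.5,0,60,56,-2,55,0,-1.5,0,60]
}}

```text
t: 21.98
tcp_pos: [0.3856, 0.0618, 0.0628]
tool_rot: [-0.038, 0.999, 0.001, -0.0]
force: [-0.4, 0.6, 0.0]
finger_gap: 0.703
```

```bash
python3 - <<'E'
from h import *
S=snap('scene','s18')
b=S['color'][160:265,190:310]
cv2.imwrite('pics/c31.png',cv2.resize(b[:,:,::-1],(685,600),interpolation=cv2.INTER_CUBIC))
E
python3 go.py .384 .0622 .022 94.3
```

```text
t 22.02 pos [385.59  61.83  63.31] jaw 94.39627978784111 q [-0.13  0.58  2.15  0.01  0.41 -1.78]
shift [ 1.55  0.4  41.31] rot [ 0.13 -0.    0.1 ] rows>= 0.6614522136121619
force [-0.51  0.52  0.72] gap mm 60.12741746456843
```

View pics/c31.png

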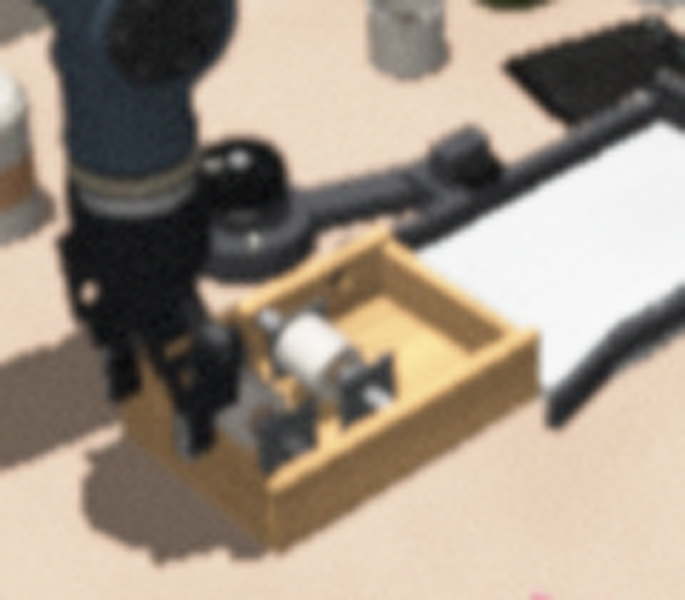

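Call:
{"op": "drive_tool", "data": {
  "motion": [4,0,10,0,0,0,60,4,0,20,0,0,0,60,4,0,32,0,0,0,60,4,0,41,0,0,0,60,4,0,41,0,0,0,60]
}}

```text
t: 22.65
tcp_pos: [0.3812, 0.0617, 0.0216]
tool_rot: [-0.038, 0.999, 0.001, -0.001]
force: [0.3, -0.2, -0.4]
finger_gap: 0.703
```

```bash
python3 go.py .450 .0677 .022 94.3
```

```text
t 22.65 pos [381.24  61.66  21.59] jaw 94.3943305698492 q [-0.13  0.69  2.18  0.01  0.27 -1.79]
shift [-69.02   0.76  -0.52] rot [ 0.15 -0.09  0.09] rows>= 1.1043950326185727
force [ 0.32 -0.16 -0.42] gap mm 60.008712199143304
```

Call:
{"op": "drive_tool", "data": {
  "motion": [-8,0,0,0,0,0,60,-15,0,0,0,0,0,60,-22,0,0,0,0,0,60,-29,0,0,0,0,0,60,-36,0,0,0,0,0,60,-44,0,0,0,0,0,60,-52,0,0,0,0,0,60,-60,0,0,0,0,0,60]
}}

```text
t: 23.65
tcp_pos: [0.431, 0.0675, 0.0216]
tool_rot: [-0.039, 0.999, 0.003, -0.011]
force: [-13.8, -0.3, 10.2]
finger_gap: 0.704
```

```bash
python3 - <<'E'
from h import *
S=snap('scene','s19')
b=S['color'][150:255,200:320]
cv2.imwrite('pics/c32.png',cv2.resize(b[:,:,::-1],(685,600),interpolation=cv2.INTER_CUBIC))
E
python3 go.py .500 .0707 .022 94.3
```

```text
t 23.7 pos [433.45  67.31  21.66] jaw 94.44594325874233 q [-0.1   0.7   2.03  0.01  0.43 -1.76]
shift [-66.59  -1.77  -1.55] rot [ 0.31 -1.03  0.15] rows>= 1.0661381388936404
force [-8.58  0.85  5.32] gap mm 60.09035411647384
```

View pics/c32.png

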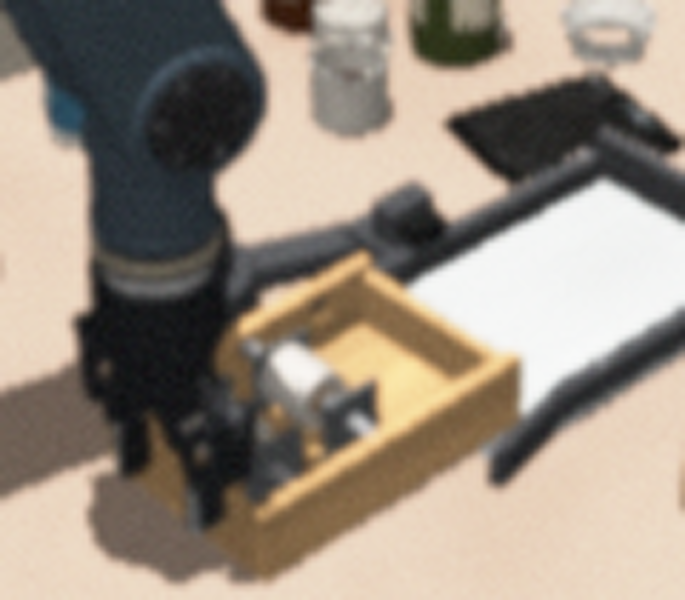

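Call:
{"op": "drive_tool", "data": {
  "motion": [-15,0,0,0,-0.5,0,60,-22,0,0,0,-0.5,0,60,-30,0,0,0,-0.5,0,60,-38,0,0,0,-0.5,0,60,-46,0,0,0,-0.5,0,60,-54,0,0,0,-0.5,0,60,-62,0,0,0,-0.5,0,60,-70,0,0,0,-0.5,0,60]
}}

```text
t: 24.7
tcp_pos: [0.4941, 0.0736, 0.0205]
tool_rot: [-0.039, 0.999, 0.003, -0.014]
force: [-12.1, -1.4, 9.3]
finger_gap: 0.7
```

```bash
python3 - <<'E'
from h import *
S=snap('scene','s20');T=snap('top','t20')
b=S['color'][150:255,200:320]
cv2.imwrite('pics/c33.png',cv2.resize(b[:,:,::-1],(685,600),interpolation=cv2.INTER_CUBIC))
b=T['color'][115:275,195:310]
cv2.imwrite('pics/c34.png',cv2.resize(b[:,:,::-1],(431,600),interpolation=cv2.INTER_CUBIC))
E
python3 go.py .6587 .0823 .026 94.3
```

```text
t 24.8 pos [497.62  73.45  20.43] jaw 94.50331195642313 q [-0.08  0.73  1.87  0.01  0.56 -1.73]
shift [-161.12   -3.79   -9.03] rot [ 0.41 -1.22  0.21] rows>= 2.5826313360245927
force [-8.28  0.24  5.16] gap mm 60.18396044142152
```

View pics/c33.png

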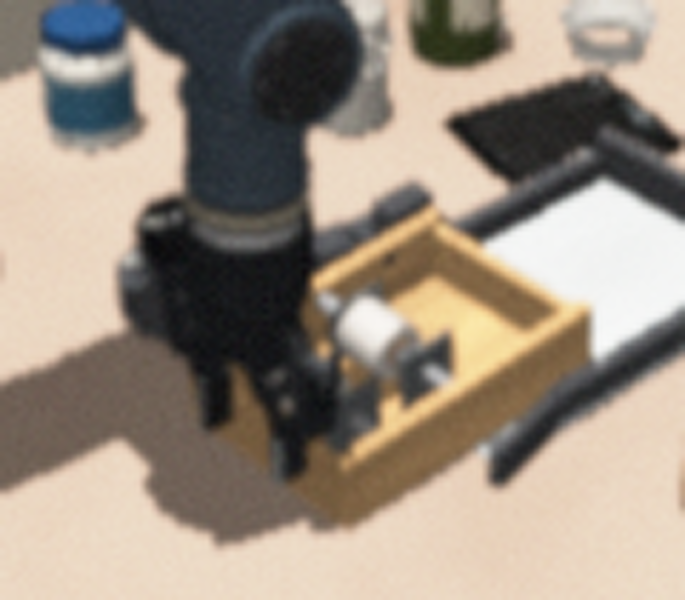

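View pics/c34.png

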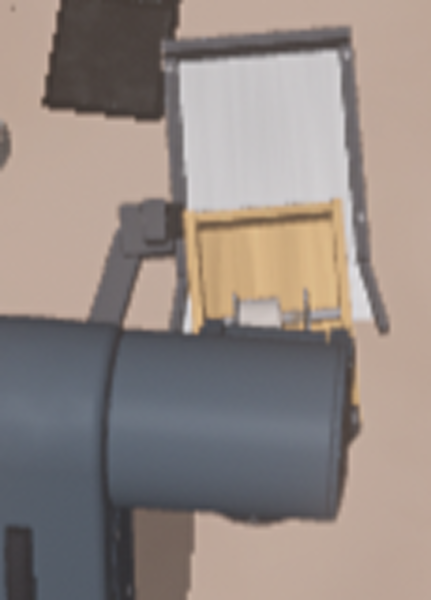

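Call:
{"op": "drive_tool", "data": {
  "motion": [-14,0,-1,0,-1,0,60,-22,-0.5,-2,0,-1,0,60,-30,-1,-3,0,-1,0,60,-38,-1.5,-4,0,-1,0,60,-46,-2,-5,0,-1,0,60,-54,-2,-6,0,-1,0,60,-62,-2.5,-7,0,-1,0,60,-70,-3,-8,0,-1,0,60]
}}

```text
t: 25.8
tcp_pos: [0.5622, 0.0766, 0.0264]
tool_rot: [-0.04, 0.999, 0.004, -0.008]
force: [-8.6, -0.5, 4.0]
finger_gap: 0.701
```

```bash
python3 go.py .6587 .0823 .026 94.3
```

```text
t 25.8 pos [562.19  76.58  26.36] jaw 94.56220428631354 q [-0.06  0.76  1.71  0.01  0.69 -1.72]
shift [-96.65  -1.98  -1.25] rot [ 0.5  -0.95  0.27] rows>= 1.546920660391799
force [-8.57 -0.55  3.96] gap mm 59.864040851188356
```

Call:
{"op": "drive_tool", "data": {
  "motion": [-12,0,0,0,-1,0,60,-20,0,0,0,-1,0,60,-28,-0.5,-0.5,0,-1,0,60,-36,-1,-1,0,-1,0,60,-44,-1,-1,0,-1,0,60,-52,-1,-1,0,-1,0,60,-60,-1,-1,0,-1,0,60,-68,-1,-1,0,-1,0,60]
}}

```text
t: 26.8
tcp_pos: [0.6234, 0.0815, 0.0263]
tool_rot: [-0.04, 0.999, 0.005, -0.007]
force: [-11.9, -0.3, 9.9]
finger_gap: 0.7
```

```bash
python3 - <<'E'
from h import *
S=snap('scene','s21');T=snap('top','t21')
b=S['color'][150:255,220:340]
cv2.imwrite('pics/c35.png',cv2.resize(b[:,:,::-1],(685,600),interpolation=cv2.INTER_CUBIC))
b=T['color'][115:275,195:310]
cv2.imwrite('pics/c36.png',cv2.resize(b[:,:,::-1],(431,600),interpolation=cv2.INTER_CUBIC))
E
python3 go.py .6587 .0823 .026 94.3
```

```text
t 26.9 pos [626.27  81.5   26.28] jaw 94.61296826786749 q [-0.05  0.81  1.54  0.01  0.8  -1.71]
shift [-32.39  -1.82   0.01] rot [ 0.56 -0.45  0.32] rows>= 0.5190920080022324
force [-6.91 -0.24  4.64] gap mm 60.237093302813584
```

View pics/c36.png

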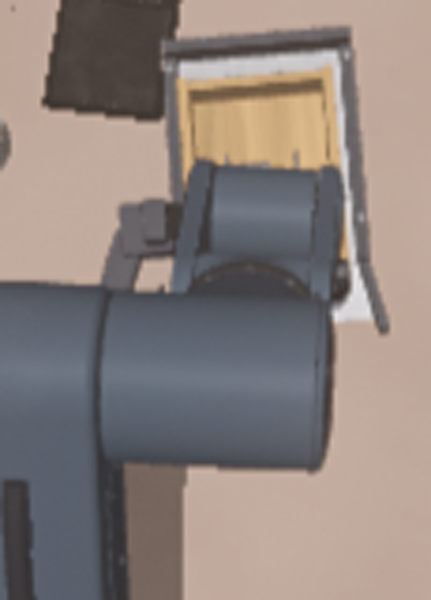

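View pics/c35.png

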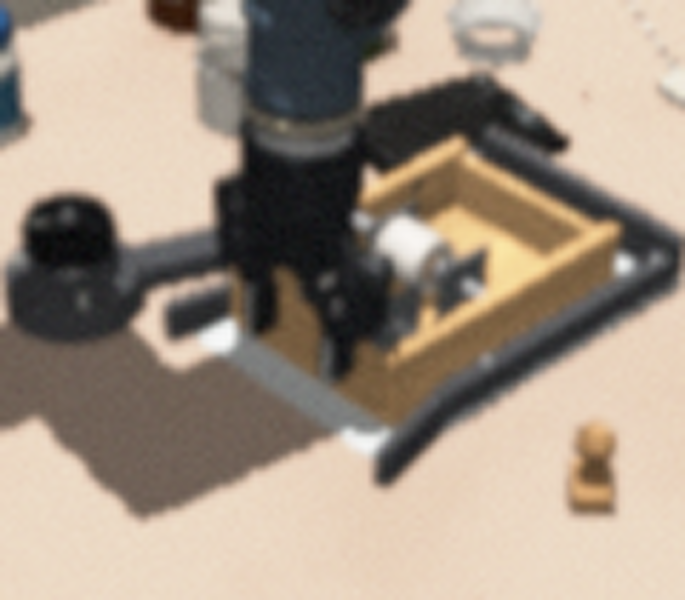

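Call:
{"op": "drive_tool", "data": {
  "motion": [-9,-0.5,0,0,-0.5,0,60,-15,-1,0,0,-0.5,0,60,-20,-1,0,0,-0.5,0,60,-25,-1.5,0,0,-0.5,0,60,-29,-1.5,0,0,-0.5,0,60,-32,-1.5,0,0,-0.5,0,60]
}}

```text
t: 27.65
tcp_pos: [0.6524, 0.083, 0.026]
tool_rot: [-0.041, 0.999, 0.005, -0.006]
force: [-10.8, -1.9, 8.2]
finger_gap: 0.703
```

```bash
python3 go.py .6587 .0823 .026 94.3
```

```text
t 27.65 pos [652.45  83.02  26.03] jaw 94.66700057606342 q [-0.05  0.84  1.47  0.01  0.85 -1.71]
shift [-6.17 -1.22 -0.06] rot [ 0.63 -0.71  0.37] rows>= 0.10067943821373257
force [-10.83  -1.85   8.22] gap mm 60.049411256506346
```

Now small steps, watching for the stop.

Call:
{"op": "drive_tool", "data": {
  "motion": [-7,0,0,0,-0.5,0,60,-9,0,0,0,-0.5,0,60,-11,0,0,0,-0.5,0,60,-12,0,0,0,-0.5,0,60]
}}

```text
t: 28.15
tcp_pos: [0.658, 0.084, 0.0258]
tool_rot: [-0.041, 0.999, 0.006, -0.009]
force: [-12.5, -0.8, 10.4]
finger_gap: 0.703
```

```bash
python3 - <<'E'
from h import *
S=snap('scene','s22');T=snap('top','t22')
b=T['color'][115:215,225:300]
cv2.imwrite('pics/c37.png',cv2.resize(b[:,:,::-1],(450,600),interpolation=cv2.INTER_CUBIC))
E
python3 go.py .6587 .0823 .026 94.3
```

```text
t 28.25 pos [657.96  84.07  25.84] jaw 94.70499255934928 q [-0.05  0.84  1.44  0.01  0.87 -1.71]
shift [-0.59 -1.83 -0.19] rot [ 0.67 -1.05  0.41] rows>= 0.1224776186919461
force [-11.85  -1.62   7.96] gap mm 60.22614222984336
```

View pics/c37.png

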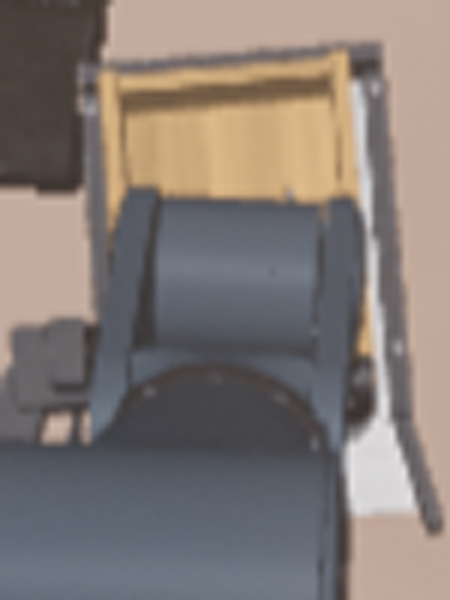

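Call:
{"op": "drive_tool", "data": {
  "motion": [-7,0,0,0,-0.5,0,60,-9,0,0,0,-0.5,0,60,-10,0,0,0,-0.5,0,60]
}}

```text
t: 28.62
tcp_pos: [0.6577, 0.0841, 0.0259]
tool_rot: [-0.042, 0.999, 0.005, -0.017]
force: [-20.1, -5.4, 16.8]
finger_gap: 0.706
```

```bash
python3 go.py .6587 .0823 .026 94.3
```

```text
t 28.62 pos [657.68  84.11  25.9 ] jaw 94.75081049428242 q [-0.04  0.85  1.43  0.01  0.9  -1.7 ]
shift [-0.86 -1.89 -0.15] rot [ 0.68 -1.89  0.46] rows>= 0.1927724043503676
force [-20.13  -5.39  16.77] gap mm 60.32106050502779
```

Call:
{"op": "drive_tool", "data": {
  "motion": [-10,0,0,0,-1,0.4,60,-12,0,0,0,-1,0.4,60,-12,0,0,0,-1,0.4,60]
}}

```text
t: 29.0
tcp_pos: [0.6575, 0.0842, 0.0259]
tool_rot: [-0.039, 0.999, 0.005, -0.022]
force: [-22.4, -5.1, 18.5]
finger_gap: 0.703
```

Call:
{"op": "drive_tool", "data": {
  "motion": [10,0,0,0,0,0,60,18,0,0,0,0,0,60,25,0,0,0,0,0,60,40,0,-30,0,0,0,60,60,0,-80,0,0,0,60,100,0,-130,0,0,0,75,150,0,-130,0,0,0,80,190,0,-130,0,0,0,80]
}}

```text
t: 30.0
tcp_pos: [0.473, 0.0681, 0.1651]
tool_rot: [-0.04, 0.999, 0.005, -0.021]
force: [-0.1, -0.3, -0.3]
finger_gap: 0.941
```

```bash
python3 - <<'E'
from h import *
S=snap('scene','s23');T=snap('top','t23')
b=T['color'][115:215,225:300]
cv2.imwrite('pics/c38.png',cv2.resize(b[:,:,::-1],(450,600),interpolation=cv2.INTER_CUBIC))
b=S['color'][150:255,220:340]
cv2.imwrite('pics/c39.png',cv2.resize(b[:,:,::-1],(685,600),interpolation=cv2.INTER_CUBIC))
E
python3 go.py .566 .2455 .15 60
```

```text
t 30.1 pos [468.65  68.55 164.17] jaw 94.5085747319532 q [-0.09  0.45  1.84  0.01  0.9  -1.75]
shift [-111.62  168.56   10.91] rot [-0.13 -2.93 34.52] rows>= 3.239365150998271
force [0.06 0.4  0.25] gap mm 80.20005045556844
```

View pics/c38.png

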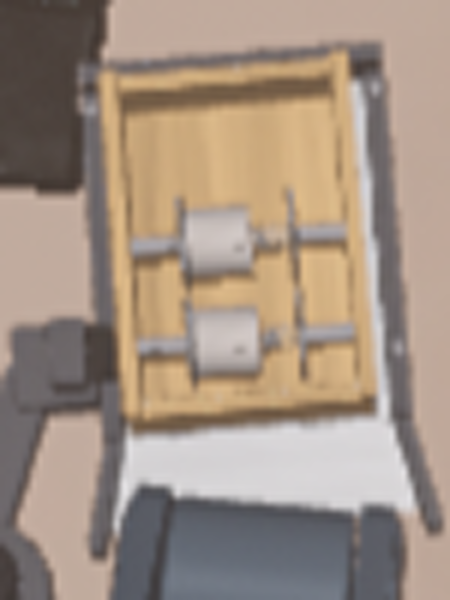

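View pics/c39.png

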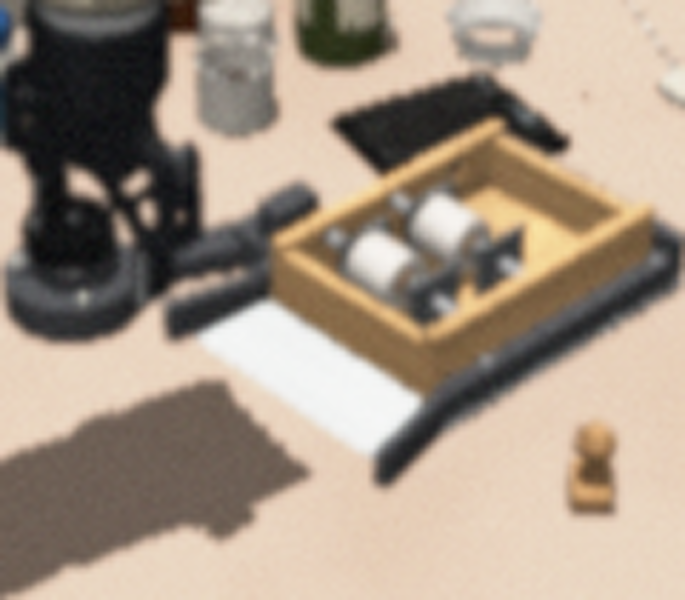

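Run:
```python
from tray import *
tray(load('t23'),.773,.094,np.radians(4.5),zb=.008)
```

```text
L 29 (array([0.7784, 0.1678], dtype=float32), array([0.9975, 0.0702], dtype=float32), np.float64(0.0007266567121918923)) 4.02356
R 29 (array([0.7623, 0.0201], dtype=float32), array([0.9968, 0.0805], dtype=float32), np.float64(0.0003770081746639064)) 4.6191444
F 30 (array([0.8771, 0.0917], dtype=float32), array([ 0.0793, -0.9969], dtype=float32), np.float64(0.00034200494773464237)) -85.45215
B 30 (array([0.6721, 0.0861], dtype=float32), array([ 0.0845, -0.9964], dtype=float32), np.float64(0.00029305523646397147)) -85.15466
[[0.6783 0.0133]
 [0.8821 0.0298]
 [0.8706 0.1743]
 [0.6658 0.1599]] centre [0.7742 0.0943] len 0.20446698 0.2052396 wid 0.14503707
```

Run:
```python
from h import *
np.set_printoptions(precision=4,suppress=True)
for n in('top0','t14'):
    T=load(n);g=cv2.cvtColor(T['color'],cv2.COLOR_RGB2GRAY)[190:240,200:240]
    g=cv2.resize(g,None,fx=8,fy=8,interpolation=cv2.INTER_CUBIC)
    if n=='top0': cv2.imwrite('pics/c40.png',g)
    for th,z in((50,.07),(60,.07),(120,.03)):
        m=(g<th).astype(np.uint8);m=cv2.morphologyEx(m,cv2.MORPH_CLOSE,np.ones((25,25)));m=cv2.morphologyEx(m,cv2.MORPH_OPEN,np.ones((81 if th>100 else 41,)*2))
        cs,_=cv2.findContours(m,0,1)
        for c in cs:
            if cv2.contourArea(c)<5000: continue
            (x,y),r=cv2.minEnclosingCircle(c); e=cv2.fitEllipse(c)
            print(n,th,e, onz(T,e[0][0]/8+200-.44,e[0][1]/8+190-.44,z))
```

```text
top0 120 ((166.53469848632812, 195.5590362548828), (205.74176025390625, 212.07777404785156), 6.1524248123168945) [0.5642 0.2447 0.03  ]
t14 120 ((167.0387725830078, 195.93795776367188), (202.17794799804688, 207.4208221435547), 178.9500274658203) [0.564  0.2445 0.03  ]
```

View pics/c40.png

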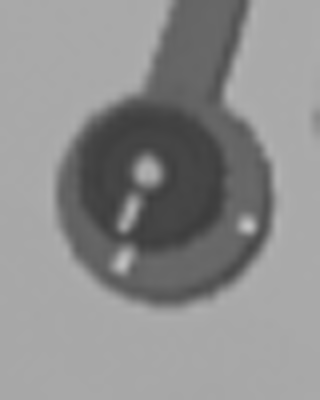

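```bash
python3 -c "
from h import *
T=load('top0')
for z in(.06,.065,.07): print(onz(T,150/8+200-.44,180/8+190-.44,z))
print(onz(T,149/8+200-.44,171/8+190-.44,.075))
S=load('scene0');b=S['color'][175:225,210:270]
cv2.imwrite('pics/c41.png',cv2.resize(b[:,:,::-1],(720,600),interpolation=cv2.INTER_CUBIC))
"; python3 go.py .565 .2450 .13 95
```

```text
[0.56504504 0.24775929 0.06      ]
[0.56403549 0.24705565 0.065     ]
[0.56302594 0.246352   0.07      ]
[0.56587811 0.24615265 0.075     ]
t 30.1 pos [468.65  68.55 164.17] jaw 94.5085747319532 q [-0.09  0.45  1.84  0.01  0.9  -1.75]
shift [-111.56  167.88   30.93] rot [ 0.75 -2.79 -0.47] rows>= 3.2628441659026346
force [0.06 0.4  0.25] gap mm 80.20005045556844
```

View pics/c41.png

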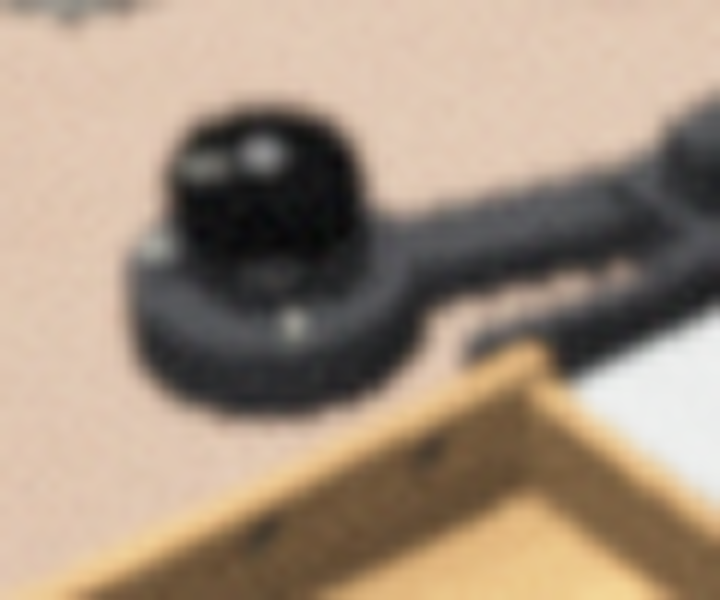

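Call:
{"op": "drive_tool", "data": {
  "motion": [-28,42,0,0,-1,0,85,-56,84,0,0.4,-2,0,85,-84,126,0,0.6,-2.8,-0.4,85,-112,169,10,0.7,-2.8,-0.4,85,-112,169,30,0.7,-2.8,-0.4,85,-112,169,30,0.7,-2.8,-0.4,85]
}}

```text
t: 30.85
tcp_pos: [0.5649, 0.2468, 0.1291]
tool_rot: [-0.044, 0.999, 0.0, -0.001]
force: [-1.4, -0.1, -0.0]
finger_gap: 0.993
```

```bash
python3 - <<'E'
from h import *
S=snap('scene','s24')
b=S['color'][130:225,180:290]
cv2.imwrite('pics/c42.png',cv2.resize(b[:,:,::-1],(695,600),interpolation=cv2.INTER_CUBIC))
f=lambda p:(np.round((proj(S,p)-[180,130]+.5)*6.316))
p=manip.sense()['tcp_pos']
print([f(p+[0,k,.012]) for k in(.0425,-.0425)],[f([.5655,.246+k,.07]) for k in(.03,-.03)])
E
python3 go.py .5655 .246 .046 95
```

```text
[array([277., 236.]), array([361., 299.])] [array([298., 349.]), array([356., 395.])]
t 30.9 pos [565.42 246.39 130.11] jaw 94.95045486969425 q [ 0.23  0.64  1.54  0.    0.96 -1.43]
shift [-0.13 -0.44 84.11] rot [ 0.03 -0.06 -0.05] rows>= 1.3457486924617612
force [-0.5   0.64  0.38] gap mm 85.05478939701067
```

View pics/c42.png

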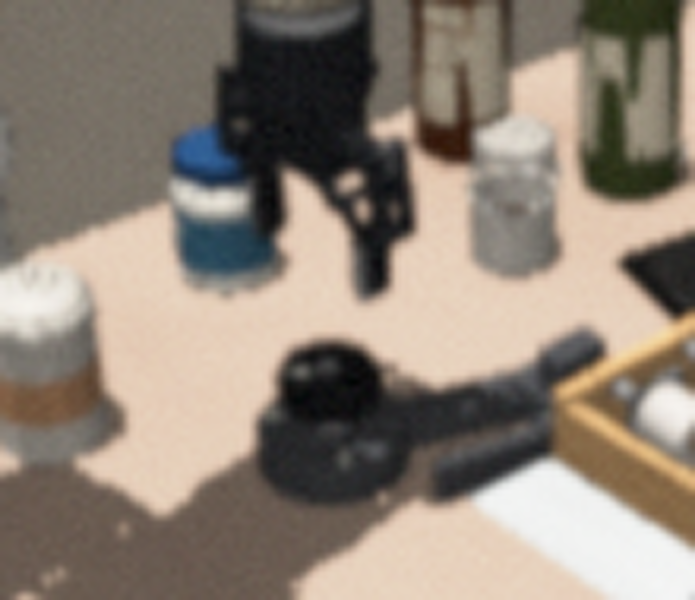

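Call:
{"op": "drive_tool", "data": {
  "motion": [0,0,30,0,0,0,85,0,0,60,0,0,0,85,0,0,78,0,0,0,85,0,0,83,0,0,0,85,0,0,83,0,0,0,75,0,0,83,0,0,0,62,0,0,83,0,0,0,54,0,0,83,0,0,0,54],
  "force": 40
}}

```text
t: 31.9
tcp_pos: [0.5662, 0.2487, 0.0493]
tool_rot: [-0.042, 0.999, 0.002, 0.001]
force: [-1.3, 5.0, 5.1]
finger_gap: 0.685
```

```bash
python3 go.py .5655 .246 .046 95
```

```text
t 31.9 pos [566.23 248.67  49.33] jaw 94.85580847772155 q [ 0.23  0.76  1.58  0.01  0.8  -1.43]
shift [ 0.96 -2.62  3.31] rot [ 0.25  0.15 -0.14] rows>= 0.06926410148164593
force [-1.35  5.01  5.06] gap mm 58.49944973358525
```

Call:
{"op": "drive_tool", "data": {
  "motion": [0,0,0,0,0,10,54,0,0,0,0,0,20,54,0,0,0,0,0,30,54,0,0,0,0,0,40,54,0,0,0,0,0,50,54,0,0,0,0,0,60,54,0,0,0,0,0,70,54,0,0,0,0,0,80,54]
}}

```text
t: 32.9
tcp_pos: [0.5664, 0.2489, 0.0495]
tool_rot: [0.612, 0.791, 0.003, -0.0]
force: [0.0, 0.2, -4.7]
finger_gap: 0.686
```

```bash
python3 - <<'E'
from h import *
S=snap('scene','s25');T=snap('top','t25')
b=S['color'][150:225,190:290]
cv2.imwrite('pics/c43.png',cv2.resize(b[:,:,::-1],(800,600),interpolation=cv2.INTER_CUBIC))
E
python3 go.py .5655 .2475 .047 15; python3 -c "
from h import *; print(manip.sense()['ft_torque'])"
```

```text
t 33.0 pos [566.36 248.9   49.47] jaw 14.87201973850951 q [ 0.23  0.76  1.58  0.01  0.8  -0.03]
shift [-1.14 -1.2   2.46] rot [ 0.24 -0.22 -0.13] rows>= 0.04751449042682994
force [ 0.18  0.05 -4.58] gap mm 58.77602291892777
[ 0.13781128 -0.27918687 -0.08874936]
```

View pics/c43.png

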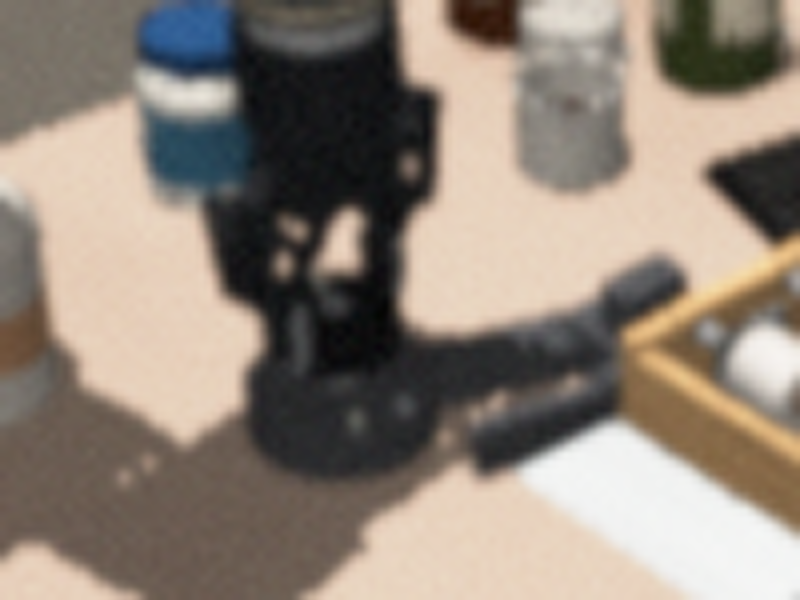

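Call:
{"op": "drive_tool", "data": {
  "motion": [0,0,0,0,0,10,54,0,0,0,0,0,20,54,0,0,0,0,0,30,54,0,0,0,0,0,40,54,0,0,0,0,0,50,54,0,0,0,0,0,60,54,0,0,0,0,0,70,54,0,0,0,0,0,80,54]
}}

```text
t: 34.0
tcp_pos: [0.5665, 0.2487, 0.0495]
tool_rot: [0.977, 0.215, 0.002, -0.001]
force: [0.8, 1.0, -5.4]
finger_gap: 0.68
```

```bash
python3 go.py .5655 .2475 .047 -65; python3 -c "
from h import *; print(manip.sense()['ft_torque'])"
```

```text
t 34.0 pos [566.53 248.7   49.49] jaw -65.15687993092187 q [0.23 0.76 1.58 0.   0.8  1.37]
shift [-1.45  0.66  2.48] rot [-0.1  -0.29 -0.16] rows>= 0.047162722012667586
force [ 0.82  0.99 -5.41] gap mm 58.06049796995906
[-0.66583071 -0.39246988  0.12427564]
```

Call:
{"op": "drive_tool", "data": {
  "motion": [0,0,0,0,0,0,70,0,0,0,0,0,0,85,0,0,0,0,0,0,85,0,0,-30,0,0,0,85,0,0,-80,0,0,-10,85,0,0,-90,0,0,-20,85,0,0,-90,0,0,-30,85,0,0,-90,0,0,-40,85]
}}

```text
t: 35.0
tcp_pos: [0.5663, 0.2484, 0.1403]
tool_rot: [0.842, 0.539, 0.003, -0.0]
force: [0.2, 0.1, 0.2]
finger_gap: 0.996
```

Call:
{"op": "drive_tool", "data": {
  "motion": [0,0,0,0,0,-10,85,0,0,0,0,0,-20,85,0,0,0,0,0,-30,85,0,0,0,0,0,-40,85,0,0,0,0,0,-50,85,0,0,0,0,0,-60,85,0,0,0,0,0,-70,85,0,0,0,0,0,-80,85]
}}

```text
t: 36.0
tcp_pos: [0.5663, 0.2483, 0.1405]
tool_rot: [0.295, 0.955, 0.003, 0.002]
force: [-0.0, 0.3, 0.5]
finger_gap: 0.993
```

```bash
python3 - <<'E'
from h import *
S=snap('scene','s26');T=snap('top','t26')
b=S['color'][170:225,200:270]
cv2.imwrite('pics/c44.png',cv2.resize(b[:,:,::-1],(764,600),interpolation=cv2.INTER_CUBIC))
b=T['color'][180:245,195:260]
cv2.imwrite('pics/c45.png',cv2.resize(b[:,:,::-1],(600,600),interpolation=cv2.INTER_CUBIC))
E
python3 go.py .5655 .2475 .047 95
```

```text
t 36.1 pos [566.31 248.33 140.52] jaw 55.30726742293555 q [ 0.23  0.63  1.54  0.    0.97 -0.74]
shift [ 0.38 -1.73 93.51] rot [  0.3    0.23 -39.69] rows>= 3.709793364155431
force [-0.1  -0.02  1.09] gap mm 85.18301200251952
```

View pics/c44.png

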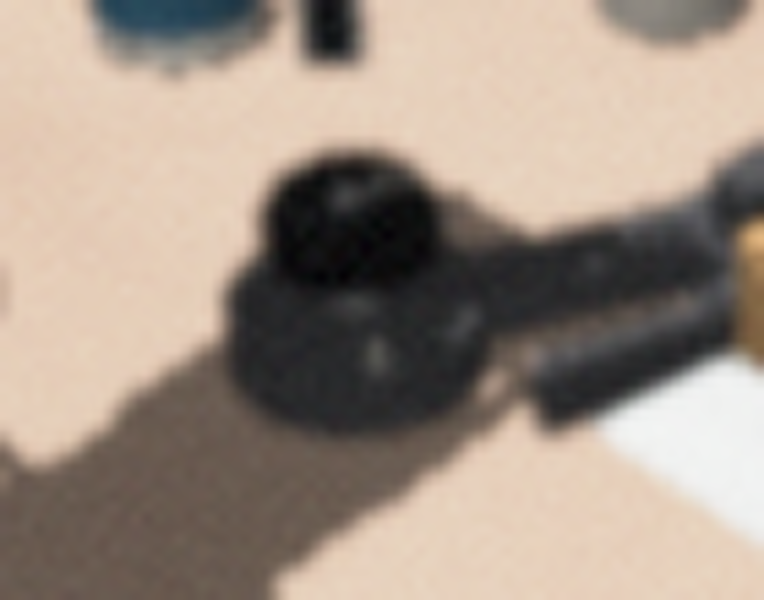

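View pics/c45.png

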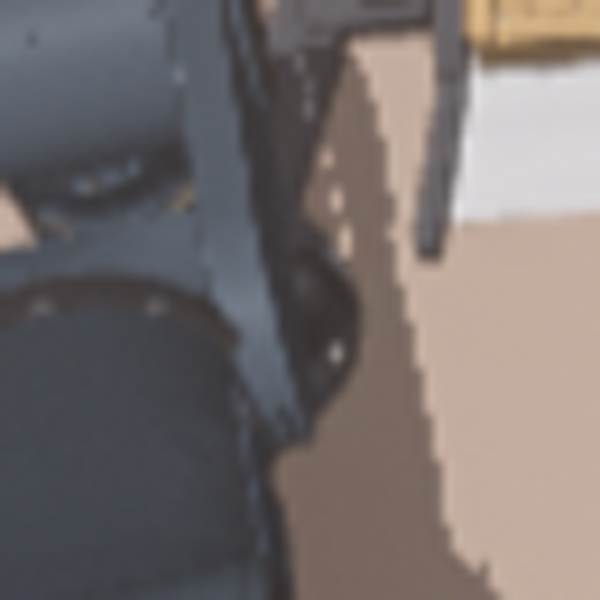

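Run:
```python
from h import *
np.set_printoptions(precision=4,suppress=True)
T=load('top0');S=load('scene0');c=np.array([.566,.2475])
def rep(n,p):
    d=p[:2]-c; print(n,p,np.linalg.norm(d),np.degrees(np.arctan2(d[1],d[0])))
for z in(.030,.036,.042):
    rep('ptr top0',onz(T,122/8+200-.44,262/8+190-.44,z))
    rep('mark top0',onz(T,248/8+200-.44,225/8+190-.44,z))
    rep('ptr sc0',onz(S,155/12+210-.46,245/12+175-.46,z))
    rep('mark sc0',onz(S,292/12+210-.46,325/12+175-.46,z))
    rep('ptr sc26',onz(S,465/10.9+200-.45,320/10.9+170-.45,z))
    rep('mark sc26',onz(S,375/10.9+200-.45,352/10.9+170-.45,z))
print('tri ptr',tri(T,(122/8+199.56,262/8+189.56),S,(155/12+209.54,245/12+174.54)))
print('tri mark',tri(T,(248/8+199.56,225/8+189.56),S,(292/12+209.54,325/12+174.54)))
```

```text
ptr top0 [0.5352 0.2633 0.03  ] 0.03461811517448459 152.89522770212602
mark top0 [0.5511 0.2093 0.03  ] 0.04103676786055162 -111.28680971073196
ptr sc0 [0.5459 0.2796 0.03  ] 0.037823872364964664 122.06460356967999
mark sc0 [0.5557 0.218  0.03  ] 0.0312884293750049 -109.23080224577397
ptr sc26 [0.5897 0.2127 0.03  ] 0.04210009002054534 -55.819547494831205
mark sc26 [0.5552 0.2166 0.03  ] 0.032704470045379797 -109.37139126553146
ptr top0 [0.5341 0.2624 0.036 ] 0.03520096488621582 154.9803864682149
mark top0 [0.55   0.2086 0.036 ] 0.04210103759555833 -112.39053451021367
ptr sc0 [0.5416 0.2723 0.036 ] 0.03474513299130201 134.51356252179863
mark sc0 [0.5514 0.2111 0.036 ] 0.039260136795135174 -111.90628080945223
ptr sc26 [0.5851 0.2058 0.036 ] 0.04584219243183454 -65.38751460155854
mark sc26 [0.5508 0.2098 0.036 ] 0.04066919497860596 -111.92597043466392
ptr top0 [0.533  0.2615 0.042 ] 0.03582888412488351 156.9950516983631
mark top0 [0.5488 0.2079 0.042 ] 0.04318015708662158 -113.4394660148095
ptr sc0 [0.5374 0.265  0.042 ] 0.03356122274712069 148.57425514356123
mark sc0 [0.547  0.2042 0.042 ] 0.047288509750806215 -113.6761486492716
ptr sc26 [0.5805 0.199  0.042 ] 0.05065562246345383 -73.32797651903097
mark sc26 [0.5465 0.2029 0.042 ] 0.04868824650139753 -113.64159932521731
tri ptr [0.5333 0.2604 0.0461]
tri mark [0.5495 0.2083 0.0385]
```

Call:
{"op": "drive_tool", "data": {
  "motion": [0,0,30,0,0,0,85,0,0,60,0,0,0,85,0,0,84,0,0,0,85,0,0,91,0,0,0,85,0,0,91,0,0,0,75,0,0,91,0,0,0,62,0,0,91,0,0,0,54,0,0,91,0,0,0,54],
  "force": 40
}}

```text
t: 37.1
tcp_pos: [0.5671, 0.2483, 0.0512]
tool_rot: [0.298, 0.955, 0.003, 0.003]
force: [-1.8, -1.8, 6.1]
finger_gap: 0.685
```

```bash
python3 go.py .5655 .2475 .047 55
```

```text
t 37.1 pos [567.12 248.29  51.18] jaw 55.32257637750905 q [ 0.23  0.76  1.58  0.    0.8  -0.74]
shift [ 0.89 -1.59  4.17] rot [0.37 0.19 0.32] rows>= 0.07284649958636677
force [-1.76 -1.85  6.06] gap mm 58.492513258154425
```

Call:
{"op": "drive_tool", "data": {
  "motion": [0,0,0,0,0,10,54,0,0,0,0,0,20,54,0,0,0,0,0,30,54,0,0,0,0,0,40,54,0,0,0,0,0,50,54,0,0,0,0,0,60,54,0,0,0,0,0,70,54,0,0,0,0,0,80,54]
}}

```text
t: 38.1
tcp_pos: [0.566, 0.2479, 0.0513]
tool_rot: [0.843, 0.537, 0.003, 0.0]
force: [-2.4, -1.1, 0.2]
finger_gap: 0.684
```

```bash
python3 go.py .5655 .2475 .047 -55
python3 - <<'E'
from h import *
print(manip.sense()['ft_torque'])
S=snap('scene','s27')
b=S['color'][160:225,200:280]
cv2.imwrite('pics/c46.png',cv2.resize(b[:,:,::-1],(738,600),interpolation=cv2.INTER_CUBIC))
E
```

```text
t 38.1 pos [566.05 247.94  51.28] jaw -24.97932399000926 q [0.23 0.76 1.58 0.   0.8  0.67]
shift [-0.65 -0.32  4.27] rot [ 0.1  -0.28 30.02] rows>= 2.805835229821087
force [-2.43 -1.06  0.16] gap mm 58.37824614787679
[-0.28054692  0.20414647  0.07729314]
```

View pics/c46.png

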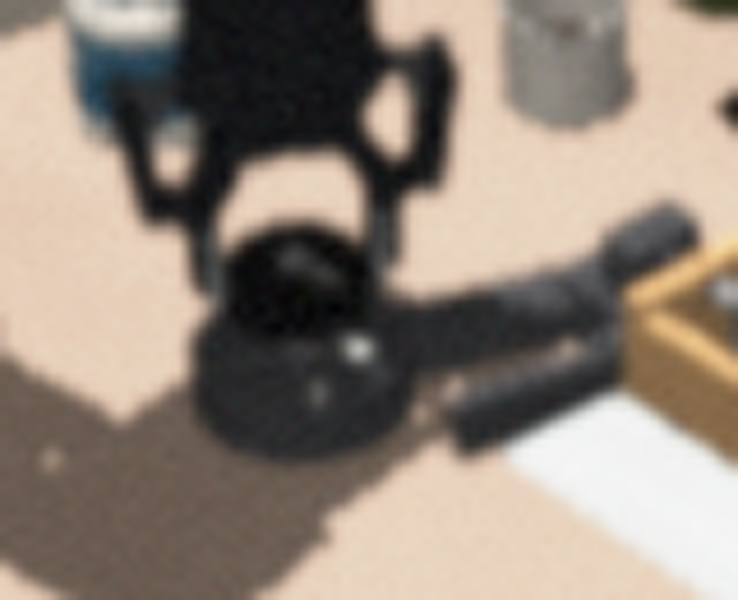

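Run:
```python
from h import *
S=load('s27');c=np.array([.566,.248])
for z in(.038,.042,.046,.05):
    p=onz(S,357/9.23+199.55,347/9.23+159.55,z)[:2]-c; print(z,np.linalg.norm(p),np.degrees(np.arctan2(p[1],p[0])))
```

```text
0.038 0.029018796893312673 -64.67313840361884
0.042 0.03227228614668774 -73.07290553567042
0.046 0.036086901496078995 -79.8188711032576
0.05 0.040303630016382 -85.21606834676794
```

Call:
{"op": "drive_tool", "data": {
  "motion": [0,0,0,0,0,10,54,0,0,0,0,0,20,54,0,0,0,0,0,28,54,0,0,0,0,0,31,54,0,0,0,0,0,31,54]
}}

```text
t: 38.78
tcp_pos: [0.5657, 0.2482, 0.0513]
tool_rot: [0.956, 0.292, 0.002, -0.001]
force: [-1.3, 0.2, -2.9]
finger_gap: 0.681
```

```bash
python3 go.py .5655 .2475 .047 -55
python3 - <<'E'
from h import *
print(manip.sense()['ft_torque'])
S=snap('scene','s28')
b=S['color'][175:220,210:270]
cv2.imwrite('pics/c47.png',cv2.resize(b[:,:,::-1],(800,600),interpolation=cv2.INTER_CUBIC))
E
```

```text
t 38.77 pos [565.68 248.19  51.29] jaw -56.067493286851494 q [0.23 0.76 1.58 0.   0.8  1.21]
shift [-0.56  0.47  4.28] rot [-0.   -0.28 -1.07] rows>= 0.10321541852941044
force [-1.29  0.23 -2.86] gap mm 58.13317290763204
[-0.23990062  0.04497318 -0.06141323]
```

View pics/c47.png

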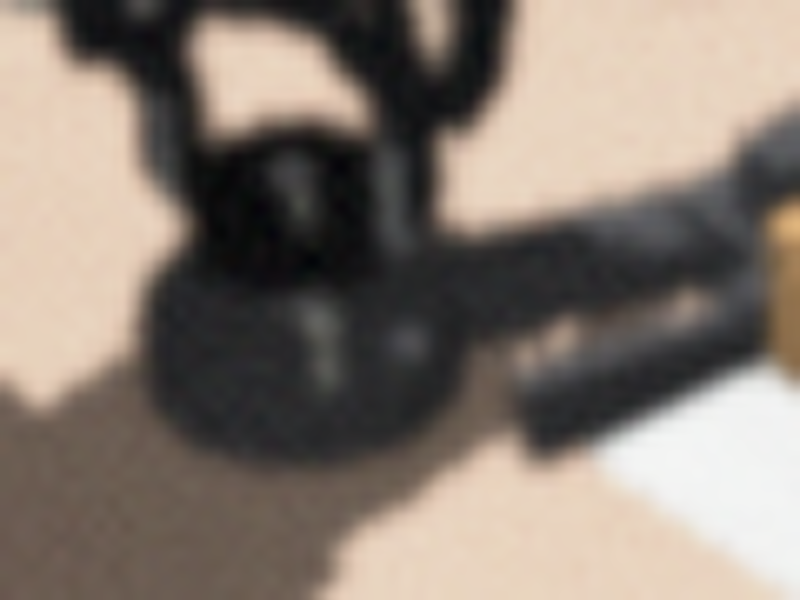

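Call:
{"op": "drive_tool", "data": {
  "motion": [0,0,0,0,0,0,70,0,0,0,0,0,0,85,0,0,0,0,0,0,85,0,0,-30,0,0,0,85,0,0,-80,0,0,0,85,0,0,-110,0,0,0,85,0,0,-130,0,0,0,85]
}}

```text
t: 39.7
tcp_pos: [0.566, 0.248, 0.1836]
tool_rot: [0.956, 0.292, 0.004, -0.001]
force: [-0.9, 0.1, 0.5]
finger_gap: 0.995
```

```bash
python3 go.py .46 -.05 .18 -56
```

```text
t 39.7 pos [566.04 247.96 183.6 ] jaw -56.06716239463645 q [0.23 0.57 1.5  0.   1.06 1.21]
shift [-254.33  188.02    1.74] rot [ 0.06 -0.46 -0.07] rows>= 5.060637193105922
force [-0.91  0.08  0.45] gap mm 84.94932582796564
```

Call:
{"op": "drive_tool", "data": {
  "motion": [-48,36,0,0,0,0,85,-96,72,0,0,0,0,85,-144,108,0,0,0,0,85,-192,144,0,0,0,0,85,-240,180,0,0,0,0,85,-290,210,0,0,0,0,85,-345,230,0,0,0,0,85,-400,250,0,0,0,0,85]
}}

```text
t: 40.7
tcp_pos: [0.373, -0.1846, 0.181]
tool_rot: [0.956, 0.292, 0.005, 0.0]
force: [0.7, -0.9, -0.2]
finger_gap: 0.997
```

```bash
python3 go.py .46 -.3 .18 -56
python3 - <<'E'
from h import *
S=snap('scene','s29');T=snap('top','t29')
b=T['color'][190:240,200:240]
cv2.imwrite('pics/c48.png',cv2.resize(b[:,:,::-1],(480,600),interpolation=cv2.INTER_CUBIC))
b=S['color'][145:240,210:350]
cv2.imwrite('pics/c49.png',cv2.resize(b[:,:,::-1],(798,541),interpolation=cv2.INTER_CUBIC))
b=T['color'][115:215,225:300]
cv2.imwrite('pics/c50.png',cv2.resize(b[:,:,::-1],(450,600),interpolation=cv2.INTER_CUBIC))
from tray import tray
tray(T,.773,.094,np.radians(4.5),zb=.008)
E
```

```text
t 40.7 pos [ 373.04 -184.62  181.05] jaw -56.048554351276884 q [-0.74  0.33  1.99  0.01  0.81  0.24]
shift [  7.69 144.27   1.54] rot [ 0.17 -0.49 -0.05] rows>= 2.311716661018615
force [ 0.73 -0.89 -0.21] gap mm 85.18477320950521
L 30 (array([0.7628, 0.1667], dtype=float32), array([0.9975, 0.0705], dtype=float32), np.float64(0.0009823795254586625)) 4.043847
R 28 (array([0.7921, 0.0218], dtype=float32), array([0.9966, 0.0821], dtype=float32), np.float64(0.000300773968302044)) 4.7106686
F 30 (array([0.8771, 0.0917], dtype=float32), array([ 0.0798, -0.9968], dtype=float32), np.float64(0.0002695789951447372)) -85.422325
B 30 (array([0.672 , 0.0861], dtype=float32), array([ 0.0861, -0.9963], dtype=float32), np.float64(0.0002996823001295939)) -85.06228
[[0.6784 0.0124]
 [0.8821 0.0292]
 [0.8705 0.1743]
 [0.6657 0.1598]] centre [0.7742 0.0939] len 0.20437996 0.20531766 wid 0.14550292
```

View pics/c48.png

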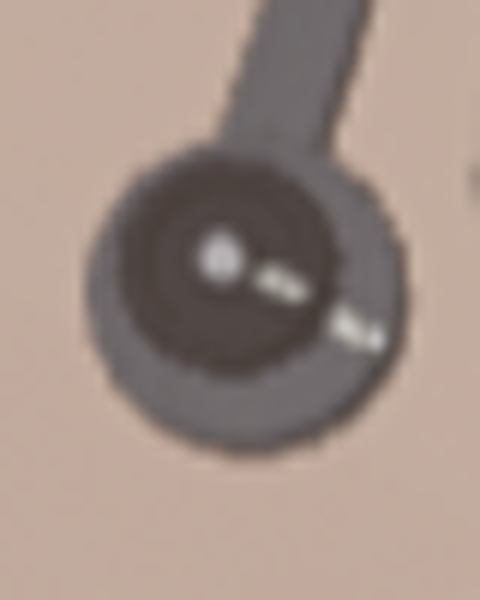

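View pics/c49.png

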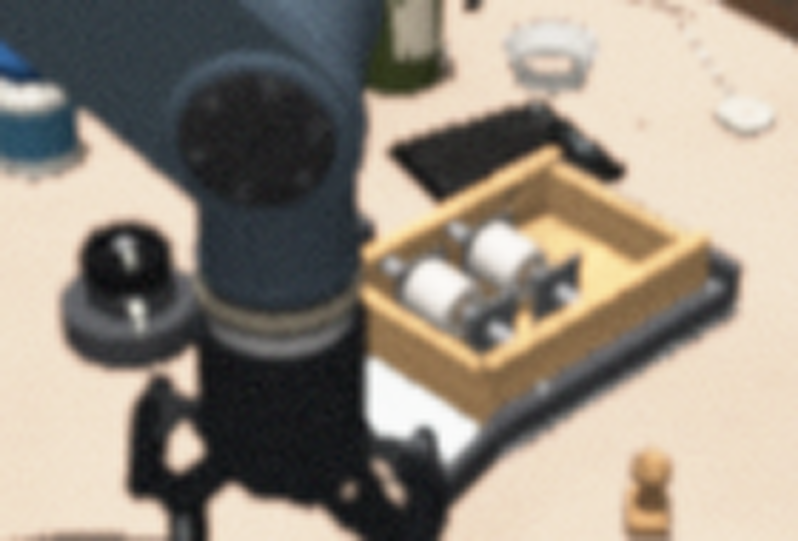

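View pics/c50.png

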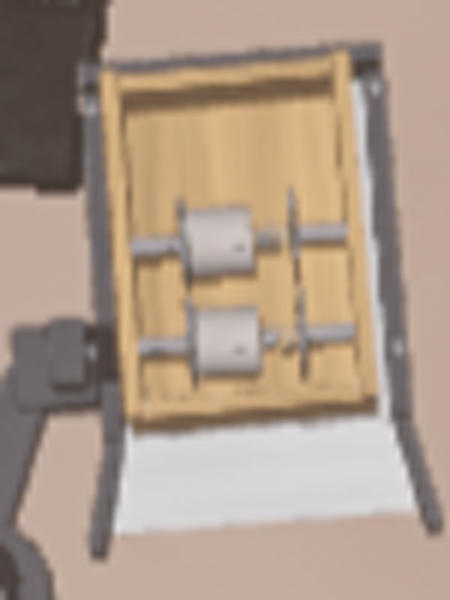

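View pics/t29.png

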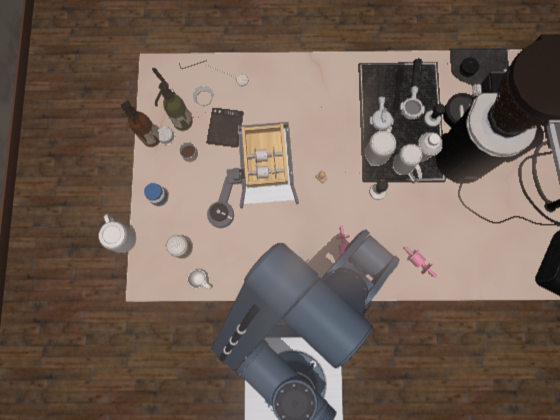

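Run:
```python
from h import *
T=load('t29')
f=lambda x,y,z:onz(T,x/12+200-.46,y/12+190-.46,z)[:2]
hub=f(222,257,.073)
for n,x,y,z in(('strip',283,283,.0705),('stripend',303,293,.0705),('tip',348,322,.045),('tipin',338,316,.045),('mark',375,338,.038)):
    p=f(x,y,z)
    for c in(hub,np.array([.566,.248])): print(n,c,np.linalg.norm(p-c),np.degrees(np.arctan2(*(p-c)[::-1])))
T0=load('top0');g=lambda x,y,z:onz(T0,x/8+200-.44,y/8+190-.44,z)[:2]
p=g(248,225,.038)-[.566,.248];print('mark0',np.degrees(np.arctan2(p[1],p[0])))
p=g(122,230,.0705)-g(149,171,.073);q=g(127,215,.0705)-g(149,171,.073);print('strip0',[np.degrees(np.arctan2(a[1],a[0])) for a in(p,q)])
b=T['color'][200:225,212:238];cv2.imwrite('pics/c51.png',cv2.resize(b[:,:,::-1],(624,600),interpolation=cv2.INTER_CUBIC))
S=load('s29');b=S['color'][180:212,218:250];cv2.imwrite('pics/c52.png',cv2.resize(b[:,:,::-1],(600,600),interpolation=cv2.INTER_CUBIC))
```

```text
strip [0.56621489 0.24692225] 0.018364063667243975 -112.51148544044159
strip [0.566 0.248] 0.019287102139902854 -110.69565627325785
stripend [0.56621489 0.24692225] 0.024721829450683897 -113.66343541331983
stripend [0.566 0.248] 0.025630440544931632 -112.25632596924547
tip [0.56621489 0.24692225] 0.03504350172752742 -112.41627436357474
tip [0.566 0.248] 0.03596303684488705 -111.44497475404368
tipin [0.56621489 0.24692225] 0.03171345226592841 -111.47118674229452
tipin [0.566 0.248] 0.032643164209196884 -110.42771487723662
mark [0.56621489 0.24692225] 0.042770324766662066 -112.99949881083535
mark [0.566 0.248] 0.0436828242231549 -112.18769553433255
mark0 -112.48802472302287
strip0 [np.float64(155.6878923332998), np.float64(153.3059766087967)]
```

View pics/c51.png

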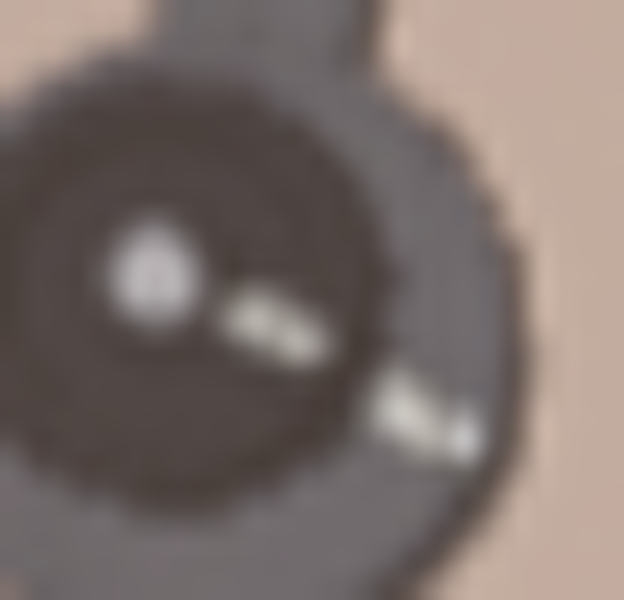

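View pics/c52.png

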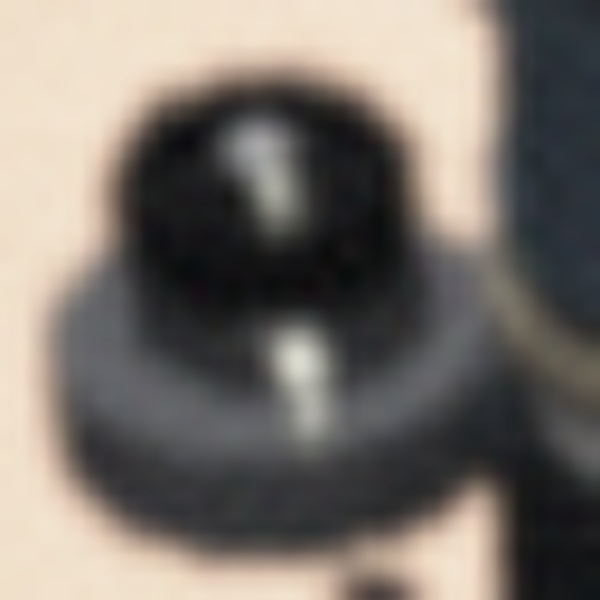

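Run:
```python
from h import *
S=load('s29');b=S['color'][170:215,300:345];cv2.imwrite('pics/c53.png',cv2.resize(b[:,:,::-1],(600,600),interpolation=cv2.INTER_CUBIC))
f=lambda p:np.round((proj(S,p)-[300,170]+.5)*13.33)
# dock frame
a=np.radians(4.25);R=np.array([[np.cos(a),-np.sin(a)],[np.sin(a),np.cos(a)]]);e=np.array([.6138,.0789])
w=lambda x,y,z:[*(R@[x,y]+e),z]
print('stop right corner foot/top',f(w(.264,-.078,.008)),f(w(.264,-.078,.032)))
for dx in(0,-.005):
  for y0 in(.0035,):
    print(dx,'tray right front bottom/top45/52',f(w(.264+dx,-.073+y0,.008)),f(w(.264+dx,-.073+y0,.053)),f(w(.264+dx,-.073+y0,.060)))
```

```text
stop right corner foot/top [466. 388.] [474. 320.]
0 tray right front bottom/top45/52 [443. 375.] [458. 246.] [460. 226.]
-0.005 tray right front bottom/top45/52 [432. 382.] [446. 253.] [448. 233.]
```

View pics/c53.png

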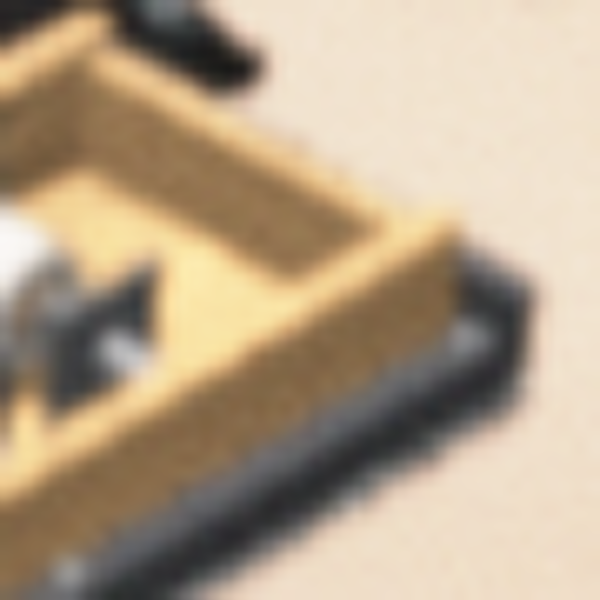

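```bash
python3 -c "
from station import manip
print(manip.sense()['t'],manip.sense()['force']); print(manip.sign_off())"
```

```text
40.8 [-0.37391547 -0.05748537 -0.61982298]
the job is handed in; nothing more can be done
None
```

The job was handed in at about 41 s of the 210 s allowed, with the arm clear of everything. No verdict was reported.

**What I did**
- **Rolls:** Only two white rolls were on the counter; I left the two pink ones alone. I squeezed each spindle, lowered it into bay 1 and bay 2, and let it spring out.
- **Tray:** I pushed it without lifting, first from inside the front wall up to the foot of the ramp. Because that pressed down on the tray, I switched to the rear end wall and pushed it to the back stop.
- **Handwheel:** I turned it clockwise about 271° from its starting position, regripping once, until the pointer met the raised white mark.

**Last checks**
- **Rolls:** After the push, both camera views show the rolls level, with their pins running into the side walls.
- **Tray home:** It stopped moving while the push force rose from 12 to 22 N. Its front corner sits where the "home" position predicts in the scene view, and the estimated centre is within about 1 mm of home along the dock.
- **Tray sideways and angle:** It lies about 3 mm to the left of the dock's centre line, against the left guide. It is turned about 0.3° relative to the dock, which is within measurement error.
- **Pointer:** It lines up with the mark to about 1° in the top view; the scene view agrees.

The top-view edge fit measured the front wall about 2.5 mm short of the back stop. The same fit made the tray about 3 mm too short, so I put that down to edge bias; the force and scene-view checks both say it is home.

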